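# Load a pallet and set the shot dial on a bench wax filler

### The arm

A 6-joint arm with a two-finger parallel gripper is mounted at the origin on the work surface. World frame = base frame: x ahead of the robot, y to its left, z up, the work surface at z = 0. Lengths are in m, angles in rad, forces in N, time in s.
With the tool pointing down it reaches from about 0.25 to 0.775 m from the base axis. Payload 4 kg.
Tool frame: the origin (TCP) lies at the centre of the arm's flange, where the gripper is bolted on; the fingertips stand 199 mm ahead of it and the grasp point (between the pads) lies 180 mm ahead of it (robot.tcp_to_tips is the z of the fingertips in the tool frame, in m); z points along the fingers, y is the line along which they close (so a half turn about z gives the same grasp; the last joint's range is limited). The gripper opens to 94 mm and grips with 3 to 60 N. Pads are 16 mm wide; open, the fingers measure 119 mm over their backs; the gripper's body (75 mm by 177 mm) begins 78 mm behind the grasp point.
Start: joints at [1.149, 0.087, 1.371, -0, 1.684, -0.103], TCP at [0.172, 0.522, 0.405] pointing down, gripper open.
Joint ranges: [-3.1, 3.1], [-0.76, 2.03], [0.27, 2.55], [-1.08, 4.22], [0.17, 2.65], [-2.57, 2.57]. Speed limits (rad/s): [2.79, 2.79, 3.14, 3.14, 3.14, 3.14].

### API

Orientations are given as [roll, pitch, yaw] about the fixed x, y, z axes, in that order (R = Rz(yaw) Ry(pitch) Rx(roll)).
In Python, from bench import robot gives the robot as it stands.
- The arm moves only by the tool play_rows, never from a script. Its arguments are lists of equal length, an entry for each row: "translation": the shift along the tool's x, y, z scaled (see below), a list of three; "twist": the turn, a rotation vector about the tool's x, y, z scaled (see below), a list of three; "gripper": the opening, from -1 (shut) to 1 (fully open). A call has 1 to 8 rows; each row shifts and turns the commanded pose from where the row before left it, along the tool's axes as they then stand; what a row does not reach is not made up. The controller multiplies each number of a shift by 0.04 m and each number of a turn by 0.1 rad. A row lasts 1/10 s, in which the tool goes at most 50 mm and 8.59 degrees, less where a joint would pass 70% of its speed; a pose out of reach is approached as far as the arm can. A call with a number of a shift or a turn outside -1 to 1 is refused whole. A call with a gripper value outside its range is refused whole. The fingers move at their own pace and stop on an object; the grip force is fixed at half the most. Time passes only in rows, so rows that do not move let the fingers close. It gives the time, the measured TCP pose, the force, the opening and the grip force at its end, in the units of the state.
- robot.get_obs(): the state, without advancing time (a new reading comes with each control period).
- robot.snapshot(name): name is "scene" or "top" or "wrist"; returns the picture (400x640x3 uint8, red, green, blue); there is no depth.
- robot.camera_model(name): a dict with "camera_matrix" (3x3 intrinsics, pixels), "rvec" (rotation vector, rad) and "tvec" (3), from world to camera coordinates, as OpenCV has them. Camera axes: x right, y down, z forward; pixel columns grow to the right and rows downward; lengths in m; the calibration is good to about 2 mm. A picture is of the moment at which its call begins: read the wrist's pose just before it. camera_model takes no time and is no camera call; for the wrist camera it gives the pose at the moment of the call.
- robot.close_job(): hands the job in; it is judged then, once.
Trained networks look in the newest picture that a camera, given by its name, has taken for a name from the list of things; names that differ only in an ending like _2 or _b are one class to them, and where a whole thing is asked for, a point or a joint stands for the part that bears it (a point fixed in the world has none). Each returns a list of dicts, best first, with "score" (0 to 1); they miss things now and then, are a little off and sometimes report something else, mostly with a low value. They report only what shows in the picture. A call takes as long as a camera call. They do not tell look-alikes from the thing itself.
- robot.recognise(name, camera): "centre" ([x, y, z] in m, in world coordinates, good to about 4 mm: the middle of the surface that is visible of it).
- robot.spot_point(name, camera): "centre" ([x, y, z] in m, in world coordinates, good to about 4 mm: a listed point, or the origin of a listed thing).
The state is a dict: "time": time; "joint_positions": joint angles; "qvel": joint speeds; "joint_torque": joint torques, N m; "tool_pos": TCP position; "ee_rot": TCP orientation; "wrist_force": force on the tool from outside, world axes, zero at the start; "wrist_torque": the same for the moment, N m; "width": finger opening in m; "finger_force": force on a finger pad.
Only numpy, scipy, OpenCV 4.12 (cv2) and the standard library are available. Lean on these libraries where they do the work, as an engineer would, in place of code of your own. Each camera call takes 0.05 s, during which the arm holds its last target. There are 200 camera calls.

### The job

Get the wax filler ready and start it: slide the top pallet off the pile sideways along the bed until it is home against the gate, without lifting it or disturbing the pallets below, and stand every small brown jar upright in a nest of that pallet. Set the shot dial to one click for each small jar, counted up from its anticlockwise stop, and leave the other things on the bench where they are. When the jars stand in their nests and the dial is set, press the start button fully down and let it come up again.

Things in the scene. Friction and masses are not known exactly. Their poses are not given: they have to be found in the camera images.
- bed_home (a point): on the filler's steel bed, 22.5 mm above the bench: where a home pallet's centre lies. y runs along the bed, from the pile to the gate and the filler; x across, z up. The bed has a plain edge at y = -97 mm, goes on past the gate to the filler's nozzle block (y = 260 mm, 155 mm up), and has two side rails 12 mm high, inner faces at x = +-128.5 mm, from y = -40 mm on, flared outwards before that
- gate (a point): middle of the top edge of the near face of the gate, a fixed bar across the bed, 230 mm wide, 12 mm high, 12 mm thick, 82.5 mm beyond bed_home: a pallet pushed against it is home
- pallet_top_c (a point): centre (half-way up) of the top pallet of a pile of three: a plywood board 245 (x) x 165 (y) x 12 mm, 0.2-0.34 kg, with six square 54 x 54 mm through-holes (nests) centred at x = -80, 0, 80 mm, y = -40, 40 mm from its centre, so 26 mm of wood between nests. Its y lies along the bed to within 3 degrees. Its underside starts 24 mm above the bench, 193 mm before home, 13 mm from the bed
- pallet_mid_c (a point): centre of the middle pallet of the pile, the same board, its holes under those of the top one within 4 mm
- pallet_low_c (a point): centre of the lowest pallet, the same board, lying on the bench
- jar1_c (a point): centre (half-way up) of a small brown glass candle jar, open at the top, 46 mm across, 65 mm tall, 3 mm walls, 0.09-0.14 kg, with a fixed wooden wick in its middle ending 3 mm above the rim; z runs up the jar. Three to five such jars stand on the bench; None if this one is absent. Standing on the bed in a nest, its centre is 55 mm above the bench
- jar2_c (a point): centre (half-way up) of a small brown glass candle jar, open at the top, 46 mm across, 65 mm tall, 3 mm walls, 0.09-0.14 kg, with a fixed wooden wick in its middle ending 3 mm above the rim; z runs up the jar. Three to five such jars stand on the bench; None if this one is absent. Standing on the bed in a nest, its centre is 55 mm above the bench
- jar3_c (a point): centre (half-way up) of a small brown glass candle jar, open at the top, 46 mm across, 65 mm tall, 3 mm walls, 0.09-0.14 kg, with a fixed wooden wick in its middle ending 3 mm above the rim; z runs up the jar. Three to five such jars stand on the bench; None if this one is absent. Standing on the bed in a nest, its centre is 55 mm above the bench
- jar4_c (a point): centre (half-way up) of a small brown glass candle jar, open at the top, 46 mm across, 65 mm tall, 3 mm walls, 0.09-0.14 kg, with a fixed wooden wick in its middle ending 3 mm above the rim; z runs up the jar. Three to five such jars stand on the bench; None if this one is absent. Standing on the bed in a nest, its centre is 55 mm above the bench
- jar5_c (a point): centre (half-way up) of a small brown glass candle jar, open at the top, 46 mm across, 65 mm tall, 3 mm walls, 0.09-0.14 kg, with a fixed wooden wick in its middle ending 3 mm above the rim; z runs up the jar. Three to five such jars stand on the bench; None if this one is absent. Standing on the bed in a nest, its centre is 55 mm above the bench
- shot_dial (a joint): shot dial's angle in rad: 0 at its anticlockwise stop, growing clockwise seen from above, 0.349 (20 degrees) a click, 10 clicks to the clockwise stop. A sprung ball holds it at each click with about 0.08 N m and, once let go, snaps it into the nearest one. It starts at 7 to 9 clicks. A tick marks each click on the panel, longer at 0, 5 and 10
- shot_dial_grip (a point): on the dial's vertical axis, 87 mm above the bench: a black bar knob on the control pod, a grey box 190 x 110 x 50 mm. Bar 42 mm long, 14 mm thick, from 25 mm below to 7 mm above this point, on a disc 44 mm across. Turns with the bar: x along the bar, white pointer line at the -x end. At 0 the pointer looks along the pod's long side, away from the start button
- start (a joint): travel of the start button in m: 0 up, 0.006 fully down; a spring brings it back
- start_top (a point): centre of the top of the start button: a white round push button 28 mm across on the pod, 72 mm above the bench, 80 mm from the dial's axis, pressed straight down, 5 N when fully down
- tumbler_a: a big black jar of the same kind, 80 mm across and 90 mm tall, 0.35 kg: too wide for the nests, not part of the job; origin at the centre of its underside
- tumbler_b: a second big black jar, as tumbler_a
- oil_bottle: amber fragrance bottle, 40 mm across, 85 mm tall, not part of the job; origin at the centre of its underside
- label_roll: roll of paper labels lying flat, 56 mm across, 30 mm high, not part of the job; origin at the centre of its underside
- tin_lids: three tin lids stacked, 68 mm across, 37 mm high, not part of the job; origin at the centre of the underside
- wick_bars: small pile of steel wick-centring bars, 104 x 26 mm, 15 mm high, not part of the job; origin at the centre of the underside
- scraper: spatula 200 mm long with a wooden handle, not part of the job; origin at its middle
There are look-alikes about, which are no part of the job. Leave any blue look-alike of the part that bears jar4_c alone.

How it is judged:
By the outcome, as a careful person would: the job done as asked, in the order asked, and still so for the second after the job is handed in, with the robot touching nothing.
Of jar1, jar2, jar3, jar4, jar5 only 3 to 5 are there at a start; the rules pass over those that are not, and their reading is None.
At some moment in a run one of jar1, jar2, jar3, jar4, jar5 may be knocked a few centimetres aside while the robot is not near it.
It also fails if it takes over 210 s, if anything falls off the work surface, if the arm or the gripper's body presses on something with over 40 N, if the wrist force passes 120 N, or if a joint passes its speed limit or range.

## Working session

There is one attempt and no reset: what is moved stays moved. The work goes in short steps, Python scripts to look and compute and a tool call to move; the robot and the scene stay as the last step left them, time stands still between calls to the robot, and variables do not carry over. Pictures are saved under pics/ and viewed, at most 14 in all, crops included, and the job is handed in when it is done.

Besides the shell and the picture viewer there is one more tool, called after "Emit:" in YAML: its name, and indented under it one key for each argument. play_rows: Moves the arm, as the interface text tells. Its arguments: {"type":"object","properties":{"translation":{"type":"array","items":{"type":"array","items":{"type":"number","minimum":-1,"maximum":1}}},"twist":{"type":"array","items":{"type":"array","items":{"type":"number","minimum":-1,"maximum":1}}},"gripper":{"type":"array","items":{"type":"number"}}},"required":["translation","twist","gripper"]}

```bash
mkdir -p pics; ls
cat > h.py <<'E'
import numpy as np, cv2
from bench import robot
def save(cam,name,crop=None,scale=1):
    im=robot.snapshot(cam); im=im[:,:,::-1].copy()
    if crop: a,b,c,d=crop; im=im[b:d,a:c]
    if scale!=1: im=cv2.resize(im,None,fx=scale,fy=scale,interpolation=cv2.INTER_CUBIC)
    cv2.imwrite('pics/'+name,im)
def proj(cam,P):
    m=robot.camera_model(cam)
    return cv2.projectPoints(np.array(P,float).reshape(-1,1,3),np.array(m['rvec']),np.array(m['tvec']),np.array(m['camera_matrix']),None)[0].reshape(-1,2)
def unproj(cam,uv,z,m=None):
    m=m or robot.camera_model(cam)
    R=cv2.Rodrigues(np.array(m['rvec']))[0]; t=np.array(m['tvec']).ravel(); K=np.array(m['camera_matrix'])
    C=-R.T@t; out=[]
    for u,v in np.array(uv,float).reshape(-1,2):
        d=R.T@np.linalg.solve(K,[u,v,1]); out.append(C+d*(z-C[2])/d[2])
    return np.array(out)
def spots(cam,names,f='spot_point',snap=True,top=6):
    if snap: robot.snapshot(cam)
    for n in names:
        for r in getattr(robot,f)(n,cam)[:top]:
            print(n,round(r['score'],2),np.round(r['centre'],4),np.round(proj(cam,r['centre'])[0]))
E
python3 - <<'E'
from h import *
save('top','t1.png');save('scene','s1.png')
o=robot.get_obs();print(o['time'],o['tool_pos'],o['ee_rot'],o['width'])
spots('top',['jar1_c','bed_home','gate','pallet_top_c','shot_dial_grip','start_top','tumbler_a','oil_bottle','label_roll','tin_lids','wick_bars','scraper'],snap=False)
print(robot.camera_model('top'))
E
```

```text
pics
0.1 [0.17235846 0.52219575 0.40359995] [-3.13958174e+00 -1.83677750e-04  2.82276870e+00] 0.09409152883632542
bed_home 0.68 [0.5146 0.2513 0.0246] [201. 225.]
bed_home 0.64 [ 0.4431 -0.3906  0.0882] [464. 254.]
gate 0.92 [0.5156 0.3307 0.0321] [168. 224.]
gate 0.73 [0.7395 0.1981 0.0014] [228. 142.]
pallet_top_c 0.81 [0.5134 0.0565 0.0314] [279. 226.]
shot_dial_grip 0.62 [ 0.4437 -0.3903  0.0854] [464. 254.]
start_top 0.42 [ 0.5248 -0.3801  0.068 ] [455. 221.]
tumbler_a 0.98 [ 0.7424 -0.0446  0.    ] [319. 143.]
tumbler_a 0.86 [ 7.522e-01 -1.648e-01  7.000e-04] [364. 140.]
oil_bottle 0.73 [ 0.6481 -0.1227 -0.002 ] [348. 178.]
label_roll 0.77 [ 0.6642 -0.3127 -0.0013] [419. 173.]
tin_lids 0.89 [0.7639 0.0677 0.0017] [277. 134.]
wick_bars 0.81 [0.7412 0.2    0.0034] [227. 141.]
wick_bars 0.56 [ 0.4573 -0.1188  0.0345] [349. 249.]
scraper 0.94 [ 0.3466 -0.1817  0.001 ] [372. 294.]
{'camera_matrix': array([[446.05956337,   0.        , 319.59703153],
       [  0.        , 446.05956337, 203.78653866],
       [  0.        ,   0.        ,   1.        ]]), 'rvec': array([ 2.15566228, -2.13837624,  0.21436064]), 'tvec': array([-0.04997746,  0.56818058,  1.06681321])}
```

View pics/t1.png

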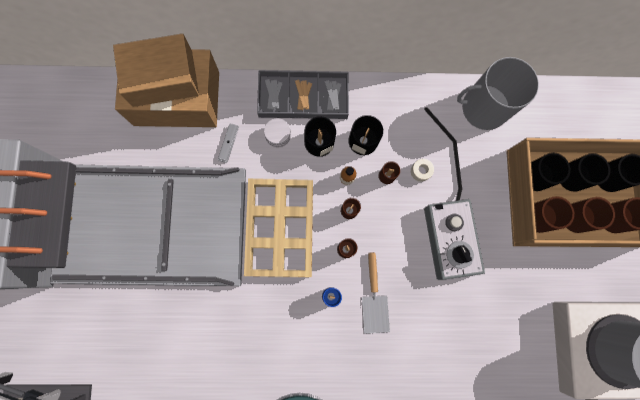

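View pics/s1.png

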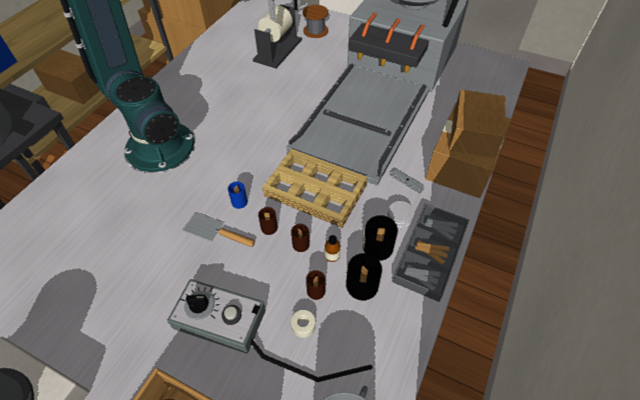

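Run:
```python
from h import *
spots('top',['jar1_c','jar3_c'])
spots('top',['jar1_c'],'recognise',snap=False,top=9)
spots('scene',['jar1_c'])
```

```text
jar3_c 0.91 [ 0.6559 -0.2214  0.0306] [388. 172.]
jar1_c 0.71 [0.5097 0.058  0.029 ] [314. 182.]
```

The top view shows the pallet pile at (279,228), the bed and gate at (165,225), and the pod at (455,240) with its dial at (462,254) and start button at (455,222).

Things that could be taken for a small jar:
- **Brown, on the bench:** (347,248), (350,209) and (389,172). These fit the description.
- **Blue look-alike:** (332,297).
- **Amber oil bottle:** (348,174).
- **Big black jars:** (320,137) and (366,134).
- **Crate jars:** larger brown and black ones around (557,213), not standing on the bench.

I choose the three brown bench jars and will check them in a close crop.

Run:
```python
from h import *
save('top','t2.png',(235,120,495,315),3)
# bed geometry: gate ends, rail ends (rough px), pallet corners
print(unproj('top',[(168,180),(165,271)],.0345)); print(unproj('top',[(245,170),(80,172),(242,283),(60,285)],.0345))
print(unproj('top',[(246,180),(312,180),(312,276),(245,277)],.036))
print(unproj('top',[(347,248),(350,209),(389,172)],.065), unproj('top',[(557,213)],.1))
```

```text
[[0.62792537 0.33812637 0.0345    ]
 [0.40030955 0.33129235 0.0345    ]]
[[0.6564594  0.14517573 0.0345    ]
 [0.64583152 0.55902314 0.0345    ]
 [0.37241099 0.14300143 0.0345    ]
 [0.36537882 0.58015521 0.0345    ]]
[[ 0.63002955  0.14156512  0.036     ]
 [ 0.63211243 -0.02605642  0.036     ]
 [ 0.39027494 -0.02806094  0.036     ]
 [ 0.38692531  0.13598011  0.036     ]]
[[ 0.45762617 -0.11206488  0.065     ]
 [ 0.55357039 -0.11994629  0.065     ]
 [ 0.64849431 -0.21853289  0.065     ]] [[ 0.54339528 -0.61791527  0.1       ]]
```

View pics/t2.png

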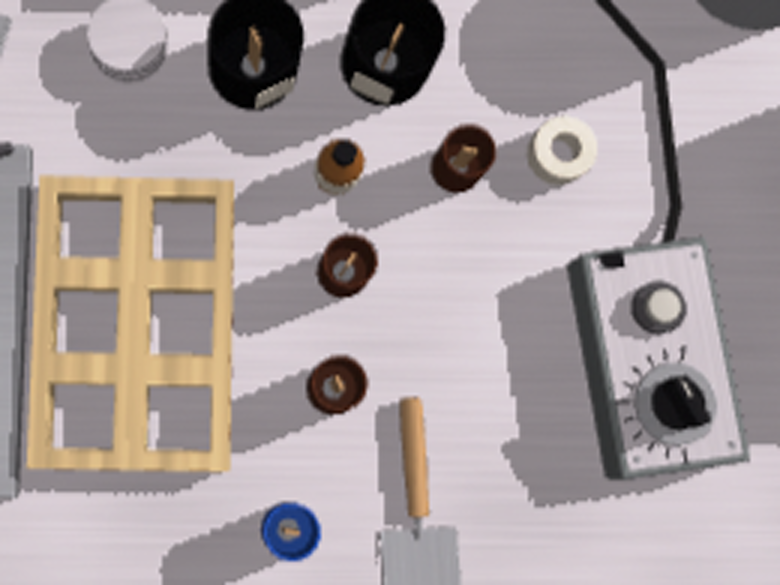

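Emit:
play_rows:
  translation:
    - [0,0,0]
    - [0,0,0]
    - [0,0,0]
    - [0,0,0]
    - [0,0,0]
    - [0,0,0]
    - [0,0,0]
  twist:
    - [0,0,1]
    - [0,0,1]
    - [0,0,1]
    - [0,0,1]
    - [0,0,1]
    - [0,0,1]
    - [0,0,1]
  gripper: [1,1,1,1,1,1,1]

```text
time: 1.75
tool_pos: [0.1724, 0.5223, 0.4047]
ee_rot: [3.142, -0.0, 2.119]
wrist_force: [-0.1, 0.0, 0.1]
width: 0.0943
finger_force: 0.0
```

Emit:
play_rows:
  translation:
    - [0,0,0]
    - [0,0,0]
    - [0,0,0]
    - [0,0,0]
    - [0,0,0]
    - [0,0,0]
  twist:
    - [0,0,1]
    - [0,0,1]
    - [0,0,1]
    - [0,0,1]
    - [0,0,1]
    - [0,0,0.52]
  gripper: [1,1,1,1,1,1]

```text
time: 2.35
tool_pos: [0.1724, 0.5223, 0.4047]
ee_rot: [3.142, -0.0, 1.568]
wrist_force: [-1.0, 0.2, 0.1]
width: 0.0938
finger_force: 0.0
```

Emit:
play_rows:
  translation:
    - [-0.95,0.57,0]
    - [-0.95,0.57,0]
    - [-0.95,0.57,0]
    - [-0.95,0.57,0]
    - [-0.95,0.57,0]
    - [-0.95,0.57,0]
    - [-0.95,0.57,0]
  twist:
    - [0,0,0]
    - [0,0,0]
    - [0,0,0]
    - [0,0,0]
    - [0,0,0]
    - [0,0,0]
    - [0,0,0]
  gripper: [1,1,1,1,1,1,1]

```text
time: 3.05
tool_pos: [0.3324, 0.2546, 0.4049]
ee_rot: [3.141, -0.001, 1.571]
wrist_force: [0.4, 0.1, 0.4]
width: 0.0939
finger_force: 0.0
```

Emit:
play_rows:
  translation:
    - [-0.95,0.57,0]
    - [-0.95,0.57,0]
    - [-0.95,0.57,0]
    - [-0.95,0.57,0]
    - [-0.95,0.57,0]
    - [-0.95,0.57,0]
    - [-0.95,0.57,0]
    - [-0.95,0.57,0]
  twist:
    - [0,0,0]
    - [0,0,0]
    - [0,0,0]
    - [0,0,0]
    - [0,0,0]
    - [0,0,0]
    - [0,0,0]
    - [0,0,0]
  gripper: [1,1,1,1,1,1,1,1]

```text
time: 3.85
tool_pos: [0.515, -0.0495, 0.4049]
ee_rot: [3.141, -0.0, 1.57]
wrist_force: [0.6, 0.7, -0.1]
width: 0.0937
finger_force: 0.0
```

The crop confirms three open brown jars with wooden wicks, at crop pixels (337,385), (347,265) and (464,157). The blue jar at (290,530) is separate. The dial pointer looks roughly up, toward the button. Next is a close look at the pallet.

Run:
```python
from h import *
save('wrist','w1.png')
spots('wrist',['pallet_top_c','pallet_mid_c','jar1_c','bed_home','gate'],snap=False)
```

```text
pallet_top_c 0.91 [0.5131 0.0572 0.0294] [315.  98.]
pallet_mid_c 0.84 [0.5093 0.056  0.0189] [313. 102.]
gate 0.23 [ 0.4613 -0.1102  0.0359] [276. 240.]
```

View pics/w1.png

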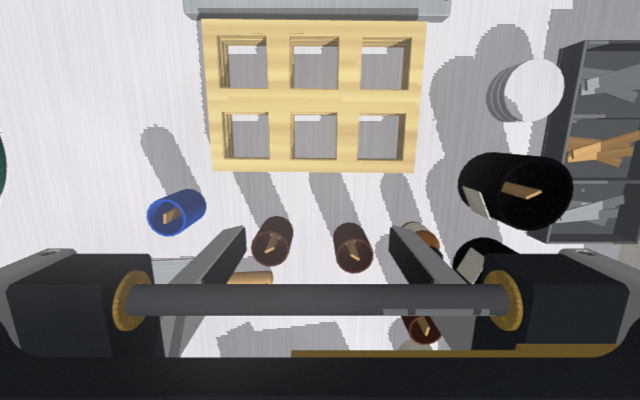

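Run:
```python
from h import *
print(unproj('wrist',[(212,171),(414,173),(428,22),(202,20)],.036))
print(unproj('wrist',[(191,14),(447,16)],.0225))
```

```text
[[ 0.38626106 -0.02184139  0.036     ]
 [ 0.63139663 -0.02409284  0.036     ]
 [ 0.6337688   0.14005968  0.036     ]
 [ 0.3889833   0.14165615  0.036     ]]
[[0.37241938 0.15234321 0.0225    ]
 [0.65922204 0.15075385 0.0225    ]]
```

Emit:
play_rows:
  translation:
    - [0,-0.1,1]
    - [0,0,1]
    - [0,0,1]
    - [0,0,1]
    - [0,0,0.43]
    - [0,0,0]
  twist:
    - [0,0,0]
    - [0,0,0]
    - [0,0,0]
    - [0,0,0]
    - [0,0,0]
    - [0,0,0]
  gripper: [1,1,1,1,1,1]

```text
time: 4.75
tool_pos: [0.5085, -0.0459, 0.2244]
ee_rot: [-3.135, -0.002, 1.573]
wrist_force: [0.5, -0.2, 0.0]
width: 0.0941
finger_force: 0.0
```

Emit:
play_rows:
  translation:
    - [0.2,0,0]
    - [0.2,0,0]
    - [0.2,0,0]
    - [0.2,0,0]
    - [0.2,0.02,0]
    - [0.2,0.02,0]
    - [0,0,0]
  twist:
    - [0,0,0]
    - [0,0,0]
    - [0,0,0]
    - [0,0,0]
    - [0,0,0]
    - [0,0,0]
    - [0,0,0]
  gripper: [1,1,1,1,1,1,1]

```text
time: 5.45
tool_pos: [0.512, 0.0016, 0.2275]
ee_rot: [-3.142, -0.002, 1.572]
wrist_force: [0.4, -0.3, 0.5]
width: 0.0939
finger_force: 0.0
```

Run:
```python
from h import *
save('scene','s2.png',(230,120,430,260),4)
spots('scene',['pallet_top_c','pallet_mid_c','bed_home','gate'],snap=False)
```

```text
pallet_mid_c 0.68 [0.5136 0.0556 0.0202] [315. 185.]
pallet_mid_c 0.3 [0.5147 0.3334 0.0358] [355. 120.]
bed_home 0.74 [ 0.6549 -0.2244  0.0388] [315. 283.]
bed_home 0.72 [0.5147 0.3281 0.0354] [354. 121.]
bed_home 0.69 [0.5129 0.2471 0.0245] [343. 140.]
bed_home 0.63 [ 0.5574 -0.1221  0.0322] [299. 236.]
gate 0.88 [0.5177 0.3294 0.0367] [355. 121.]
gate 0.25 [ 0.6524 -0.2258  0.0381] [314. 283.]
```

View pics/s2.png

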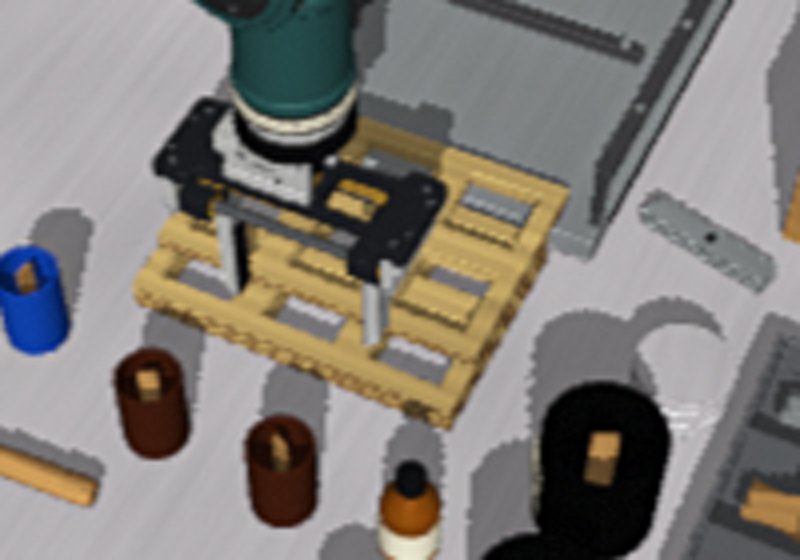

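The fingers have slid the top pallet onto the bed edge, with the mid pallet's rear strip visible behind it at crop (300,340). The two below have stayed put, so I keep pushing.

Emit:
play_rows:
  translation:
    - [0.25,0.02,0]
    - [0.25,0.02,0]
    - [0.25,0.02,0]
    - [0.25,0,0]
    - [0.25,0,0]
    - [0.25,0,0]
    - [0.25,0,0]
  twist:
    - [0,0,0]
    - [0,0,0]
    - [0,0,0]
    - [0,0,0]
    - [0,0,0]
    - [0,0,0]
    - [0,0,0]
  gripper: [1,1,1,1,1,1,1]

```text
time: 6.4
tool_pos: [0.5145, 0.0712, 0.2278]
ee_rot: [3.141, 0.0, 1.571]
wrist_force: [0.3, -2.4, 1.7]
width: 0.0941
finger_force: 1.0
```

Emit:
play_rows:
  translation:
    - [0.25,0,0]
    - [0.25,0,0]
    - [0.25,0,0]
    - [0.25,0,0]
    - [0.25,0,0]
    - [0.25,0,0]
    - [0.25,0,0]
  twist:
    - [0,0,0]
    - [0,0,0]
    - [0,0,0]
    - [0,0,0]
    - [0,0,0]
    - [0,0,0]
    - [0,0,0]
  gripper: [1,1,1,1,1,1,1]

```text
time: 7.1
tool_pos: [0.5143, 0.1412, 0.2272]
ee_rot: [-3.141, -0.0, 1.571]
wrist_force: [-0.3, -0.7, -0.9]
width: 0.0939
finger_force: 0.5
```

Emit:
play_rows:
  translation:
    - [0.1,0,0]
    - [0.1,0,0]
    - [0.1,0,0]
    - [0,0,0]
  twist:
    - [0,0,0]
    - [0,0,0]
    - [0,0,0]
    - [0,0,0]
  gripper: [1,1,1,1]

```text
time: 7.5
tool_pos: [0.5144, 0.1527, 0.2275]
ee_rot: [3.141, -0.001, 1.571]
wrist_force: [-0.1, -0.3, 0.2]
width: 0.0942
finger_force: 0.0
```

Run:
```python
from h import *
spots('wrist',['pallet_top_c','pallet_mid_c','gate','bed_home'])
spots('top',['pallet_top_c','pallet_mid_c','gate'])
```

```text
pallet_top_c 0.69 [0.5141 0.2454 0.0259] [317.  91.]
pallet_mid_c 0.68 [0.5117 0.055  0.0156] [314. 352.]
pallet_top_c 0.84 [0.5138 0.2436 0.0258] [204. 226.]
pallet_top_c 0.73 [ 0.35   -0.1825 -0.0005] [373. 293.]
pallet_top_c 0.35 [0.7403 0.2017 0.0028] [226. 142.]
pallet_mid_c 0.64 [0.509  0.054  0.0185] [280. 229.]
gate 0.74 [0.5208 0.329  0.0333] [169. 222.]
```

Emit:
play_rows:
  translation:
    - [0.05,0,0]
    - [0.05,0,0]
    - [0.05,0,0]
    - [0,0,0]
  twist:
    - [0,0,0]
    - [0,0,0]
    - [0,0,0]
    - [0,0,0]
  gripper: [1,1,1,1]

```text
time: 8.35
tool_pos: [0.5142, 0.156, 0.2276]
ee_rot: [-3.14, 0.008, 1.57]
wrist_force: [-3.3, -9.4, 4.5]
width: 0.0939
finger_force: 5.1
```

Emit:
play_rows:
  translation:
    - [0.05,0,0]
    - [0,0,0]
  twist:
    - [0,0,0]
    - [0,0,0]
  gripper: [1,1]

```text
time: 8.55
tool_pos: [0.5141, 0.1569, 0.2276]
ee_rot: [-3.139, 0.012, 1.569]
wrist_force: [-3.6, -14.3, 6.1]
width: 0.0939
finger_force: 7.1
```

Emit:
play_rows:
  translation:
    - [-0.25,0,0]
    - [-0.5,0,0]
    - [-0.2,0,-1]
    - [0,0,-1]
    - [0,0,-1]
    - [0,0,-1]
    - [0,0,0]
  twist:
    - [0,0,0]
    - [0,0,0]
    - [0,0,0]
    - [0,0,0]
    - [0,0,0]
    - [0,0,0]
    - [0,0,0]
  gripper: [1,1,1,1,1,1,1]

```text
time: 9.25
tool_pos: [0.5152, 0.1226, 0.3951]
ee_rot: [3.128, -0.003, 1.571]
wrist_force: [0.1, -0.0, 0.4]
width: 0.0937
finger_force: 0.0
```

Run:
```python
from h import *
save('wrist','w2.png')
o=robot.get_obs();print(o['tool_pos'])
spots('wrist',['pallet_top_c','gate','bed_home','pallet_mid_c'],snap=False)
```

```text
[0.51484275 0.1225795  0.39152799]
pallet_top_c 0.87 [0.5157 0.2478 0.0266] [318.  82.]
gate 0.31 [ 0.6472 -0.1153 -0.0028] [406. 345.]
gate 0.3 [0.5113 0.2491 0.0243] [315.  80.]
bed_home 0.57 [0.514  0.2481 0.0226] [318.  81.]
pallet_mid_c 0.59 [0.5109 0.0526 0.0174] [316. 245.]
```

View pics/w2.png

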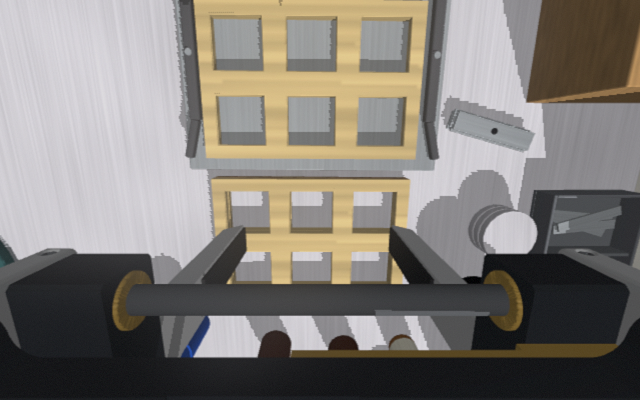

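The top pallet is on the bed against the gate end. Its near nests sit at about (242,121), (311,121) and (382,121), and the mid pallet lies undisturbed below at (311,240). Next I segment the nests.

```bash
cat > nests.py <<'E'
from h import *
def nests(cam='wrist',lo=45):
    m=robot.camera_model(cam); im=robot.snapshot(cam)
    hsv=cv2.cvtColor(im,cv2.COLOR_RGB2HSV)
    wood=((hsv[...,0]>14)&(hsv[...,0]<30)&(hsv[...,1]>70)&(hsv[...,2]>120)).astype(np.uint8)
    wood=cv2.medianBlur(wood,3)
    cs,h=cv2.findContours(wood,cv2.RETR_CCOMP,cv2.CHAIN_APPROX_NONE)
    for c,hh in zip(cs,h[0]):
        a=cv2.contourArea(c)
        if a<300: continue
        q=unproj(cam,c.reshape(-1,2),.0345,m)[:,:2].astype(np.float32)
        r=cv2.minAreaRect(q); 
        print('hole' if hh[3]>=0 else 'out',int(a),np.round(r[0],4),np.round(r[1],4),round(r[2],1),'x',q[:,0].min().round(4),q[:,0].max().round(4),'y',q[:,1].min().round(4),q[:,1].max().round(4))
if __name__=='__main__':
    nests(); print('top'); nests('top')
    spots('top',['jar1_c','start_top','shot_dial_grip'],snap=False)
    spots('scene',['jar1_c','pallet_top_c','gate'])
E
python3 nests.py
```

```text
out 10915 [0.5122 0.0745] [0.1336 0.2363] 89.9 x 0.394 0.6305 y 0.0078 0.1413
hole 1855 [0.5125 0.0996] [0.0536 0.053 ] 0.0 x 0.4857 0.5393 y 0.0731 0.1261
out 310 [0.8125 0.2344] [0.0934 0.0062] 6.5 x 0.7661 0.8592 y 0.2278 0.2421
out 35766 [0.513 0.244] [0.1584 0.2455] 89.7 x 0.3901 0.636 y 0.1643 0.3227
hole 2541 [0.5924 0.2059] [0.0567 0.0542] 0.0 x 0.5641 0.6208 y 0.1788 0.233
hole 2453 [0.513  0.2069] [0.0554 0.0541] 0.0 x 0.4853 0.5407 y 0.1799 0.234
hole 2434 [0.434  0.2069] [0.0541 0.0547] 90.0 x 0.4067 0.4613 y 0.1799 0.234
hole 2847 [0.5929 0.2854] [0.0528 0.0561] 90.0 x 0.5648 0.6209 y 0.259 0.3118
hole 2750 [0.434  0.2855] [0.0529 0.0554] 90.0 x 0.4064 0.4617 y 0.259 0.3119
hole 2819 [0.5134 0.2859] [0.0537 0.0551] 90.0 x 0.4859 0.541 y 0.259 0.3127
top
out 1009 [0.4696 0.2189] [0.1691 0.0983] 7.9 x 0.3915 0.5496 y 0.1633 0.2759
out 3905 [0.5107 0.0442] [0.242  0.1425] 0.5 x 0.3902 0.6319 y -0.0267 0.1164
hole 507 [0.4318 0.0157] [0.0591 0.057 ] 0.6 x 0.4021 0.4612 y -0.0131 0.0444
hole 480 [0.5102 0.0144] [0.0579 0.0578] 0.6 x 0.481 0.5391 y -0.0145 0.0435
hole 454 [0.5892 0.0142] [0.0542 0.0559] 0.6 x 0.5619 0.6166 y -0.014 0.0424
out 2243 [ 0.6147 -0.7259] [0.2772 0.2742] 0.0 x 0.476 0.7533 y -0.863 -0.5888
out 1053 [0.8759 0.2924] [0.2131 0.1106] 8.2 x 0.778 0.9842 y 0.2241 0.34
out 3532 [0.9159 0.3992] [0.1932 0.2049] 11.8 x 0.8144 1.0259 y 0.289 0.5026
start_top 0.57 [ 0.524  -0.3813  0.0694] [456. 222.]
shot_dial_grip 0.67 [ 0.4432 -0.3929  0.0884] [465. 254.]
jar1_c 0.37 [ 0.7442 -0.0408 -0.002 ] [378. 246.]
jar1_c 0.17 [ 0.667  -0.3123  0.0045] [303. 323.]
pallet_top_c 0.85 [0.5162 0.2516 0.0288] [345. 138.]
gate 0.83 [0.5183 0.3291 0.037 ] [356. 121.]
```

Emit:
play_rows:
  translation:
    - [-0.98,0,0]
    - [-0.98,0,0]
    - [-0.98,0,0]
    - [-0.98,0,0]
    - [-0.98,0,0]
  twist:
    - [0,0,0]
    - [0,0,0]
    - [0,0,0]
    - [0,0,0]
    - [0,0,0]
  gripper: [1,1,1,1,1]

```text
time: 10.45
tool_pos: [0.5141, -0.0752, 0.3877]
ee_rot: [3.141, 0.0, 1.571]
wrist_force: [0.5, 0.6, 0.4]
width: 0.094
finger_force: 0.0
```

Emit:
play_rows:
  translation:
    - [-0.98,0,0]
    - [-0.98,0,0]
    - [-0.98,0,0]
    - [-0.98,0,0]
    - [-0.98,0,0]
    - [0,0,0]
    - [0,0,0]
  twist:
    - [0,0,0]
    - [0,0,0]
    - [0,0,0]
    - [0,0,0]
    - [0,0,0]
    - [0,0,0]
    - [0,0,0]
  gripper: [1,1,1,1,1,1,1]

```text
time: 11.15
tool_pos: [0.5142, -0.2704, 0.3871]
ee_rot: [-3.141, -0.001, 1.569]
wrist_force: [0.5, 0.4, 0.3]
width: 0.0943
finger_force: 0.0
```

```bash
cat > jars.py <<'E'
from h import *
def jars(cam):
    m=robot.camera_model(cam); im=robot.snapshot(cam); hsv=cv2.cvtColor(im,cv2.COLOR_RGB2HSV)
    g=(((hsv[...,0]<12)|(hsv[...,0]>172))&(hsv[...,1]>90)&(hsv[...,2]<130)&(hsv[...,2]>15)).astype(np.uint8)
    g=cv2.morphologyEx(g,cv2.MORPH_CLOSE,np.ones((7,7)))
    cs,_=cv2.findContours(g,cv2.RETR_EXTERNAL,cv2.CHAIN_APPROX_NONE)
    R=cv2.Rodrigues(np.array(m['rvec']))[0]; C=(-R.T@np.array(m['tvec']).ravel())
    for c in cs:
        a=cv2.contourArea(c)
        if a<120: continue
        # silhouette fit: cylinder 46 x 65 standing on z0; match hull extents by least squares
        from scipy.optimize import least_squares
        hull=c.reshape(-1,2).astype(float); z0=0.
        t=np.linspace(0,2*np.pi,60)
        bb=lambda p:np.array([p[:,0].min(),p[:,0].max(),p[:,1].min(),p[:,1].max()])
        def mod(p):
            P=np.vstack([np.c_[p[0]+.023*np.cos(t),p[1]+.023*np.sin(t),0*t+z] for z in (z0,z0+.065)])
            return bb(cv2.projectPoints(P.reshape(-1,1,3),np.array(m['rvec']),np.array(m['tvec']),np.array(m['camera_matrix']),None)[0].reshape(-1,2))
        b=bb(hull)+np.array([0,1,0,1]); s=unproj(cam,[hull.mean(0)],.033,m)[0,:2]
        r=least_squares(lambda p:mod(p)-b,s)
        print(cam,int(a),'px',hull.mean(0).round(),'xy',r.x.round(4),'res',r.fun.round(1))
if __name__=='__main__':
    import sys
    o=robot.get_obs();print(o['time'],np.round(o['tool_pos'],4),np.round(o['ee_rot'],3))
    for c in sys.argv[1:]: jars(c)
E
python3 - <<'E'
from h import *
save('wrist','w3.png')
spots('wrist',['jar1_c','jar2_c'],snap=False)
E
python3 jars.py wrist top
```

```text
11.3 [ 0.5145 -0.2686  0.3876] [ 3.141 -0.     1.572]
wrist 1336 px [450. 156.] xy [ 0.6636 -0.2239] res [-12.9  10.6  -1.    1.6]
top 251 px [347. 248.] xy [ 0.458  -0.1155] res [-0.9  0.9 -0.6  0.6]
top 263 px [350. 208.] xy [ 0.558 -0.125] res [-0.3  0.3 -0.9  1. ]
top 3117 px [589. 215.] xy [ 0.5499 -0.7377] res [ 36.8 -34.9   7.9  -7.8]
top 295 px [389. 172.] xy [ 0.6531 -0.2251] res [-0.7  0.7 -0.6  0.7]
```

View pics/w3.png

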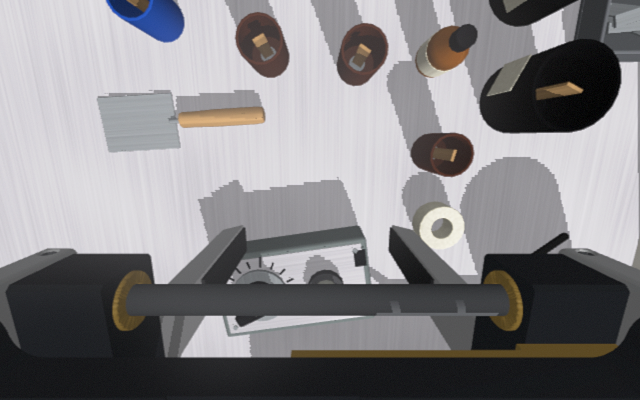

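The wrist view shows jar A at (262,45), B at (362,50) and C at (442,155), with the oil bottle at (447,50). The three brown jars haven't moved since the first picture, and the top-view fits are consistent. I go for jar A.

Emit:
play_rows:
  translation:
    - [0.96,-0.35,0]
    - [0.96,-0.35,0]
    - [0.96,-0.35,0]
    - [0.96,-0.35,0]
    - [0,0,0]
    - [0,0,0]
  twist:
    - [0,0,0]
    - [0,0,0]
    - [0,0,0]
    - [0,0,0]
    - [0,0,0]
    - [0,0,0]
  gripper: [0.5,0.5,0.5,0.5,0.5,0.5]

```text
time: 12.0
tool_pos: [0.4581, -0.1148, 0.3881]
ee_rot: [3.14, 0.001, 1.574]
wrist_force: [0.1, -0.9, 0.4]
width: 0.0704
finger_force: 0.0
```

Emit:
play_rows:
  translation:
    - [0,0,1]
    - [0,0,1]
    - [0,0,1]
    - [0,0,0.9]
    - [0,0,0.35]
    - [0,0,0]
    - [0,0,0]
  twist:
    - [0,0,0]
    - [0,0,0]
    - [0,0,0]
    - [0,0,0]
    - [0,0,0]
    - [0,0,0]
    - [0,0,0]
  gripper: [0.5,0.5,0.5,0.5,0.5,0.5,0.5]

```text
time: 12.7
tool_pos: [0.4589, -0.1168, 0.2178]
ee_rot: [3.141, 0.0, 1.57]
wrist_force: [0.7, -1.4, -0.4]
width: 0.0707
finger_force: 0.0
```

Run:
```python
from h import *
o=robot.get_obs();print(o['tool_pos'],o['ee_rot'],o['width'])
save('wrist','w4.png')
```

```text
[ 0.45894538 -0.11683408  0.21781912] [3.14122244e+00 2.57623462e-04 1.57007773e+00] 0.07069203838602116
```

View pics/w4.png

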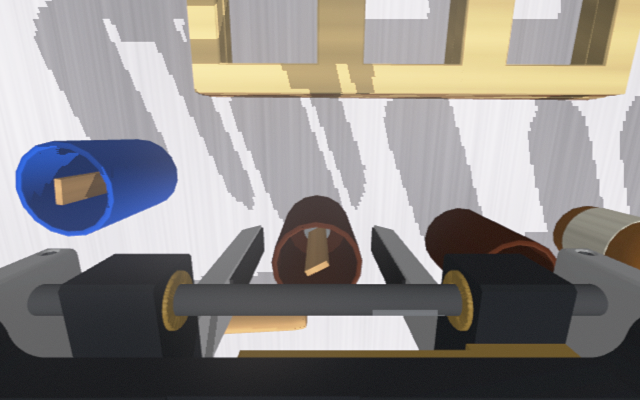

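Jar A stands centred between the fingers at (317,250), with its far rim at row ~222 and its far base edge at row ~196. I check the y offset from those rows.

Run:
```python
from h import *
for y in (-.1155,-.117,-.119,-.113): print(y,proj('wrist',[(.458,y+.023,.065),(.458,y+.023,0),(.435,y,.065),(.481,y,.065)]).round(1).tolist())
```

```text
-0.1155 [[315.0, 225.3], [315.4, 197.2], [269.5, 269.0], [360.7, 268.8]]
-0.117 [[315.1, 228.2], [315.4, 199.3], [269.6, 271.7], [360.6, 271.5]]
-0.119 [[315.1, 232.1], [315.4, 202.0], [269.8, 275.3], [360.5, 275.1]]
-0.113 [[315.0, 220.4], [315.3, 193.7], [269.3, 264.4], [360.9, 264.2]]
```

Emit:
play_rows:
  translation:
    - [0,0,0]
    - [0,0,0]
    - [0,0,0]
    - [0,0,0]
    - [0,0,0]
    - [0,0,0]
  twist:
    - [0,0,0]
    - [0,0,0]
    - [0,0,0]
    - [0,0,0]
    - [0,0,0]
    - [0,0,0]
  gripper: [-0.2,-0.2,-0.2,-0.2,-0.2,-0.2]

```text
time: 13.35
tool_pos: [0.4586, -0.1162, 0.2182]
ee_rot: [3.14, 0.0, 1.571]
wrist_force: [-0.1, -0.1, 4.8]
width: 0.0457
finger_force: 30.0
```

Emit:
play_rows:
  translation:
    - [0,0,-0.5]
    - [0,0,-0.5]
    - [0,0,-1]
    - [0,0,-1]
    - [0,0,-0.2]
    - [0,0,0]
  twist:
    - [0,0,0]
    - [0,0,0]
    - [0,0,0]
    - [0,0,0]
    - [0,0,0]
    - [0,0,0]
  gripper: [-0.2,-0.2,-0.2,-0.2,-0.2,-0.2]

```text
time: 13.95
tool_pos: [0.4586, -0.1162, 0.3465]
ee_rot: [3.139, 0.001, 1.571]
wrist_force: [0.9, 0.1, -1.7]
width: 0.0455
finger_force: 30.0
```

Emit:
play_rows:
  translation:
    - [1,-0.08,0]
    - [1,-0.08,0]
    - [1,-0.08,0]
    - [1,-0.08,0]
    - [1,-0.08,0]
    - [1,-0.08,0]
    - [1,-0.08,0]
    - [1,-0.08,0]
  twist:
    - [0,0,0]
    - [0,0,0]
    - [0,0,0]
    - [0,0,0]
    - [0,0,0]
    - [0,0,0]
    - [0,0,0]
    - [0,0,0]
  gripper: [-0.2,-0.2,-0.2,-0.2,-0.2,-0.2,-0.2,-0.2]

```text
time: 14.75
tool_pos: [0.4317, 0.2053, 0.342]
ee_rot: [-3.136, 0.002, 1.571]
wrist_force: [0.5, -0.9, -1.2]
width: 0.0458
finger_force: 30.0
```

Emit:
play_rows:
  translation:
    - [0,0,1]
    - [0,0,1]
    - [0,0,0]
    - [0,0,0]
  twist:
    - [0,0,0]
    - [0,0,0]
    - [0,0,0]
    - [0,0,0]
  gripper: [-0.2,-0.2,-0.2,-0.2]

```text
time: 15.15
tool_pos: [0.432, 0.2036, 0.2633]
ee_rot: [-3.136, 0.002, 1.571]
wrist_force: [-0.3, -1.0, -1.2]
width: 0.0458
finger_force: 30.0
```

Run:
```python
from h import *
o=robot.get_obs();print(o['tool_pos'],o['ee_rot'],o['width'])
save('wrist','w5.png')
m=robot.camera_model('wrist');R=cv2.Rodrigues(np.array(m['rvec']))[0];print(-R.T@np.array(m['tvec']).ravel(), R[2])
import nests; nests.nests()
```

```text
[0.43202904 0.20361061 0.26325343] [-3.13627548e+00  1.65737415e-03  1.57071875e+00] 0.0457626640593421
[0.43216029 0.27073532 0.24544664] [ 7.16057348e-04 -2.30012333e-01 -9.73187450e-01]
out 547 [0.6148 0.1052] [0.041  0.0124] 89.8 x 0.6086 0.621 y 0.0847 0.1256
out 1894 [0.4398 0.1089] [0.0339 0.0974] 89.9 x 0.3911 0.4886 y 0.0919 0.1258
out 329 [0.5114 0.1748] [0.0187 0.0488] 90.0 x 0.487 0.5358 y 0.1654 0.1842
out 60801 [0.5134 0.2475] [0.1648 0.2455] 89.5 x 0.3902 0.6364 y 0.1645 0.3299
hole 4727 [0.5918 0.2073] [0.0546 0.0557] 89.2 x 0.564 0.6197 y 0.1799 0.2348
hole 6061 [0.5922 0.2864] [0.0554 0.0536] 0.1 x 0.5645 0.6199 y 0.2597 0.3132
hole 5924 [0.5124 0.2865] [0.0535 0.0551] 90.0 x 0.4849 0.54 y 0.2597 0.3132
hole 6018 [0.433  0.2875] [0.0541 0.0544] 90.0 x 0.4057 0.4602 y 0.2604 0.3145
```

View pics/w5.png

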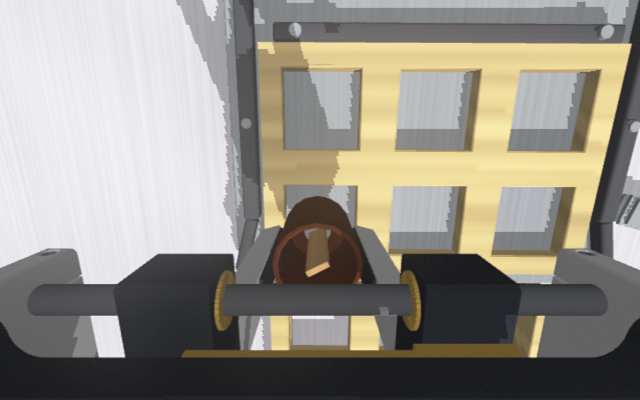

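Jar A hangs over the near-left nest, with its base at (318,215) and the nest's visible far part at (320,205). The pallet's far edge at row 43 lies flush against the gate bar at row 32. I shift 2 mm forward and lower.

Emit:
play_rows:
  translation:
    - [0.05,0.02,0]
    - [0,0,0.15]
    - [0,0,0.15]
    - [0,0,0.15]
    - [0,0,0.12]
    - [0,0,0]
  twist:
    - [0,0,0]
    - [0,0,0]
    - [0,0,0]
    - [0,0,0]
    - [0,0,0]
    - [0,0,0]
  gripper: [-0.2,-0.2,-0.2,-0.2,-0.2,-0.2]

```text
time: 15.85
tool_pos: [0.4332, 0.2057, 0.2415]
ee_rot: [-3.139, 0.001, 1.571]
wrist_force: [-0.9, 0.3, -0.5]
width: 0.0457
finger_force: 30.0
```

Emit:
play_rows:
  translation:
    - [0,0,0.04]
    - [0,0,0]
    - [0,0,0]
    - [0,0,0]
    - [0,0,0]
  twist:
    - [0,0,0]
    - [0,0,0]
    - [0,0,0]
    - [0,0,0]
    - [0,0,0]
  gripper: [-0.2,-0.2,0.3,0.3,0.3]

```text
time: 16.35
tool_pos: [0.4338, 0.206, 0.2416]
ee_rot: [3.141, -0.0, 1.571]
wrist_force: [0.2, -0.3, -0.1]
width: 0.0606
finger_force: 0.0
```

Emit:
play_rows:
  translation:
    - [0,0,-0.5]
    - [0,0,-1]
    - [0,0,-1]
    - [0,0,-1]
    - [0,0,0]
  twist:
    - [0,0,0]
    - [0,0,0]
    - [0,0,0]
    - [0,0,0]
    - [0,0,0]
  gripper: [0.3,0.3,0.3,0.3,0.3]

```text
time: 16.85
tool_pos: [0.4345, 0.2062, 0.3885]
ee_rot: [3.128, -0.005, 1.571]
wrist_force: [1.1, -0.1, 0.4]
width: 0.0611
finger_force: 0.0
```

```bash
sed -i 's/z0=0\./z0=Z0/; s/^def jars(cam):/Z0=0.\ndef jars(cam):/' jars.py; python3 jars.py wrist top
```

```text
16.85 [0.4345 0.2062 0.3885] [ 3.128 -0.005  1.571]
wrist 1409 px [312. 201.] xy [0.434  0.1998] res [ 0.8 -0.8 -2.9  2.6]
top 304 px [215. 257.] xy [0.4334 0.2095] res [-1.5  1.5 -0.5  0.5]
top 264 px [350. 208.] xy [ 0.558 -0.125] res [-0.3  0.3 -0.9  1. ]
top 3129 px [588. 215.] xy [ 0.5499 -0.7377] res [ 36.8 -34.9   7.9  -7.8]
top 295 px [389. 172.] xy [ 0.6531 -0.2251] res [-0.7  0.7 -0.6  0.7]
```

Emit:
play_rows:
  translation:
    - [-0.92,0.34,0]
    - [-0.92,0.34,0]
    - [-0.92,0.34,0]
    - [-0.92,0.34,0]
    - [-0.92,0.34,0]
    - [-0.92,0.34,0]
    - [-0.92,0.34,0]
    - [-0.92,0.34,0]
  twist:
    - [0,0,0]
    - [0,0,0]
    - [0,0,0]
    - [0,0,0]
    - [0,0,0]
    - [0,0,0]
    - [0,0,0]
    - [0,0,0]
  gripper: [0.5,0.5,0.5,0.5,0.5,0.5,0.5,0.5]

```text
time: 17.75
tool_pos: [0.5424, -0.0901, 0.3785]
ee_rot: [-3.137, -0.001, 1.571]
wrist_force: [0.1, 0.4, 0.4]
width: 0.0707
finger_force: 0.0
```

Emit:
play_rows:
  translation:
    - [-0.92,0.34,0]
    - [0,0,0]
    - [0,0,0.8]
    - [0,0,0.8]
    - [0,0,0]
    - [0,0,0]
  twist:
    - [0,0,0]
    - [0,0,0]
    - [0,0,0]
    - [0,0,0]
    - [0,0,0]
    - [0,0,0]
  gripper: [0.5,0.5,0.5,0.5,0.5,0.5]

```text
time: 18.35
tool_pos: [0.5555, -0.1246, 0.3157]
ee_rot: [-3.138, -0.002, 1.571]
wrist_force: [-0.4, 0.3, 1.0]
width: 0.0708
finger_force: 0.0
```

```bash
python3 jars.py wrist top
```

```text
18.35 [ 0.5555 -0.1246  0.3157] [-3.138e+00 -2.000e-03  1.571e+00]
top 316 px [214. 257.] xy [0.4334 0.212 ] res [-0.5  0.5 -0.5  0.5]
top 3128 px [588. 215.] xy [ 0.5485 -0.7376] res [ 36.8 -34.9   7.4  -7.3]
```

Emit:
play_rows:
  translation:
    - [0,0.06,0.9]
    - [0,0,0.8]
    - [0,0,0.5]
    - [0,0,0.25]
    - [0,0,0]
    - [0,0,0]
  twist:
    - [0,0,0]
    - [0,0,0]
    - [0,0,0]
    - [0,0,0]
    - [0,0,0]
    - [0,0,0]
  gripper: [0.5,0.5,0.5,0.5,0.5,0.5]

```text
time: 19.05
tool_pos: [0.5592, -0.1254, 0.2211]
ee_rot: [3.138, 0.001, 1.571]
wrist_force: [0.0, -0.0, 0.2]
width: 0.0708
finger_force: 0.0
```

```bash
python3 jars.py wrist
cat > off.py <<'E'
# y offset of the jar from the tool: far base edge row of the jar in the wrist picture, near the middle column
from h import *
o=robot.get_obs(); t=o['tool_pos']; m=robot.camera_model('wrist'); im=robot.snapshot('wrist'); print(np.round(t,4),o['width'])
hsv=cv2.cvtColor(im,cv2.COLOR_RGB2HSV)
g=(((hsv[...,0]<12)|(hsv[...,0]>172))&(hsv[...,1]>90)&(hsv[...,2]<130))
r=[np.where(g[150:280,c])[0].min()+150 for c in range(306,326) if g[150:280,c].any()]
c=[np.where(g[255,230:400])[0].min()+230,np.where(g[255,230:400])[0].max()+230]
print('row',np.median(r),'cols',c)
ys=np.linspace(t[1]-.012,t[1]+.012,241); zb=t[2]-.2175
rr=[proj('wrist',[(t[0],y+.023,zb)])[0,1] for y in ys]
print('jar y - tool y (mm):',round((ys[np.argmin(abs(np.array(rr)-np.median(r)))]-t[1])*1e3,1))
E
python3 off.py
```

```text
19.05 [ 0.5592 -0.1254  0.2211] [3.138e+00 1.000e-03 1.571e+00]
wrist 1319 px [319. 251.] xy [ 0.5593 -0.1235] res [ -1.4   1.5 -26.4  21.7]
[ 0.5592 -0.1255  0.2214] 0.07049605276871936
row 222.0 cols [np.int64(275), np.int64(359)]
jar y - tool y (mm): -12.0
```

Emit:
play_rows:
  translation:
    - [0,0,0.09]
    - [0,0,0]
  twist:
    - [0,0,0]
    - [0,0,0]
  gripper: [0.5,0.5]

```text
time: 19.35
tool_pos: [0.5585, -0.1253, 0.2158]
ee_rot: [3.141, 0.0, 1.571]
wrist_force: [0.4, -0.0, -0.0]
width: 0.0705
finger_force: 0.0
```

```bash
sed -i "s/zb=t\[2\]-.2175/zb=t[2]-.2175+.065/; s/far base edge/far rim edge/" off.py; python3 off.py
```

```text
[ 0.5585 -0.1253  0.2158] 0.0705455822388685
row 226.0 cols [np.int64(277), np.int64(361)]
jar y - tool y (mm): 1.5
```

Emit:
play_rows:
  translation:
    - [0,0,0]
    - [0,0,0]
    - [0,0,0]
    - [0,0,0]
    - [0,0,0]
    - [0,0,0]
  twist:
    - [0,0,0]
    - [0,0,0]
    - [0,0,0]
    - [0,0,0]
    - [0,0,0]
    - [0,0,0]
  gripper: [-0.2,-0.2,-0.2,-0.2,-0.2,-0.2]

```text
time: 20.0
tool_pos: [0.5584, -0.1253, 0.2155]
ee_rot: [3.141, 0.0, 1.571]
wrist_force: [0.4, 1.1, -0.9]
width: 0.045
finger_force: 29.8
```

Emit:
play_rows:
  translation:
    - [0,0,-0.5]
    - [0,0,-0.5]
    - [0,0,-1]
    - [0,0,-1]
    - [0,0,-0.2]
    - [0,0,0]
  twist:
    - [0,0,0]
    - [0,0,0]
    - [0,0,0]
    - [0,0,0]
    - [0,0,0]
    - [0,0,0]
  gripper: [-0.2,-0.2,-0.2,-0.2,-0.2,-0.2]

```text
time: 20.6
tool_pos: [0.5586, -0.1254, 0.3451]
ee_rot: [3.138, 0.001, 1.571]
wrist_force: [0.1, 0.0, -2.1]
width: 0.0449
finger_force: 29.8
```

```bash
python3 off.py
```

```text
[ 0.5586 -0.1254  0.3451] 0.04486229625255349
row 226.0 cols [np.int64(274), np.int64(360)]
jar y - tool y (mm): 2.4
```

Emit:
play_rows:
  translation:
    - [0.93,-0.1,0]
    - [0.93,-0.1,0]
    - [0.93,-0.1,0]
    - [0.93,-0.1,0]
    - [0.93,-0.1,0]
    - [0.93,-0.1,0]
  twist:
    - [0,0,0]
    - [0,0,0]
    - [0,0,0]
    - [0,0,0]
    - [0,0,0]
    - [0,0,0]
  gripper: [-0.2,-0.2,-0.2,-0.2,-0.2,-0.2]

```text
time: 21.25
tool_pos: [0.5334, 0.0993, 0.3398]
ee_rot: [-3.135, 0.0, 1.571]
wrist_force: [-0.0, -0.4, -1.1]
width: 0.0447
finger_force: 29.8
```

Emit:
play_rows:
  translation:
    - [0.93,-0.1,0]
    - [0.93,-0.1,0]
    - [0.93,-0.1,0]
    - [0.93,-0.1,0]
    - [0.93,-0.12,0]
    - [0,0,0]
    - [0,0,0]
  twist:
    - [0,0,0]
    - [0,0,0]
    - [0,0,0]
    - [0,0,0]
    - [0,0,0]
    - [0,0,0]
    - [0,0,0]
  gripper: [-0.2,-0.2,-0.2,-0.2,-0.2,-0.2,-0.2]

```text
time: 21.95
tool_pos: [0.5129, 0.2843, 0.3401]
ee_rot: [-3.137, 0.003, 1.573]
wrist_force: [-0.1, -0.5, -1.3]
width: 0.0447
finger_force: 29.8
```

Emit:
play_rows:
  translation:
    - [0,0,1]
    - [0,0,1]
    - [0,0,0]
    - [0,0,0]
    - [0,0,0]
  twist:
    - [0,0,0]
    - [0,0,0]
    - [0,0,0]
    - [0,0,0]
    - [0,0,0]
  gripper: [-0.2,-0.2,-0.2,-0.2,-0.2]

```text
time: 22.45
tool_pos: [0.5145, 0.2835, 0.2658]
ee_rot: [3.138, -0.001, 1.57]
wrist_force: [0.4, 0.4, -0.7]
width: 0.0454
finger_force: 29.8
```

```bash
python3 - <<'E'
from h import *
o=robot.get_obs();print(o['tool_pos'],o['ee_rot'],o['width'])
import nests; nests.nests()
save('wrist','w6.png')
E
python3 off.py
```

```text
[0.51452939 0.2835022  0.26578004] [ 3.13814985e+00 -1.42161359e-03  1.56972441e+00] 0.04544658310604286
out 3075 [0.5152 0.1888] [0.0339 0.1122] 89.7 x 0.459 0.5712 y 0.1716 0.206
out 310 [0.5925 0.255 ] [0.0179 0.0474] 89.8 x 0.5689 0.6163 y 0.2461 0.264
out 13143 [0.5132 0.2889] [0.0831 0.2454] 89.9 x 0.3905 0.6359 y 0.2474 0.3306
[0.5145 0.2839 0.2664] 0.044513183833114874
row 210.5 cols [np.int64(273), np.int64(361)]
jar y - tool y (mm): 9.6
```

View pics/w6.png

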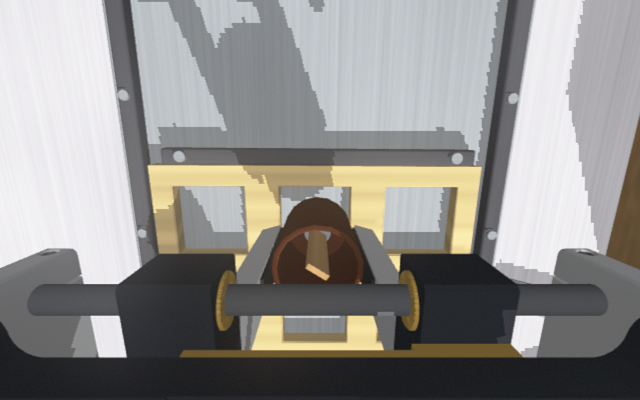

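The jar is over the far-middle nest, whose far edge runs from (279,187) to (350,187). It is about 1 mm right of centre and 1.5 mm short, so I correct and lower. The pallet sits flush with the gate bar at row 158.

Emit:
play_rows:
  translation:
    - [0.04,-0.04,0]
    - [0,0,0.2]
    - [0,0,0.2]
    - [0,0,0.15]
    - [0,0,0.12]
    - [0,0,0]
    - [0,0,0]
  twist:
    - [0,0,0]
    - [0,0,0]
    - [0,0,0]
    - [0,0,0]
    - [0,0,0]
    - [0,0,0]
    - [0,0,0]
  gripper: [-0.2,-0.2,-0.2,-0.2,-0.2,-0.2,-0.2]

```text
time: 23.3
tool_pos: [0.5117, 0.2855, 0.2378]
ee_rot: [-3.141, 0.0, 1.571]
wrist_force: [-2.9, -1.2, 6.5]
width: 0.0452
finger_force: 29.9
```

Emit:
play_rows:
  translation:
    - [0,0,-0.02]
    - [0,0,0]
    - [0,0,0]
    - [0,0,0]
  twist:
    - [0,0,0]
    - [0,0,0]
    - [0,0,0]
    - [0,0,0]
  gripper: [0.3,0.3,0.3,0.3]

```text
time: 23.7
tool_pos: [0.512, 0.2855, 0.2371]
ee_rot: [-3.141, 0.0, 1.571]
wrist_force: [-0.0, 0.7, -0.1]
width: 0.0612
finger_force: 0.0
```

Emit:
play_rows:
  translation:
    - [0,0,-0.5]
    - [0,0,-1]
    - [0,0,-1]
    - [0,0,-1]
    - [0,0,-0.2]
    - [0,0,0]
  twist:
    - [0,0,0]
    - [0,0,0]
    - [0,0,0]
    - [0,0,0]
    - [0,0,0]
    - [0,0,0]
  gripper: [0.3,0.3,0.3,0.3,0.3,0.3]

```text
time: 24.3
tool_pos: [0.5122, 0.2856, 0.3875]
ee_rot: [3.137, -0.002, 1.571]
wrist_force: [0.8, 0.1, -1.0]
width: 0.0611
finger_force: 0.0
```

```bash
python3 jars.py top
```

```text
24.3 [0.5122 0.2856 0.3875] [ 3.137e+00 -2.000e-03  1.571e+00]
top 325 px [214. 257.] xy [0.4334 0.212 ] res [-0.5  0.5 -0.5  0.5]
top 354 px [183. 224.] xy [0.5133 0.2924] res [-0.3  0.3 -0.7  0.8]
top 3129 px [588. 215.] xy [ 0.5499 -0.7377] res [ 36.8 -34.9   7.9  -7.8]
top 295 px [389. 172.] xy [ 0.6531 -0.2251] res [-0.7  0.7 -0.6  0.7]
```

Emit:
play_rows:
  translation:
    - [-0.98,0.27,0]
    - [-0.98,0.27,0]
    - [-0.98,0.27,0]
    - [-0.98,0.27,0]
    - [-0.98,0.27,0]
    - [-0.98,0.27,0]
    - [-0.98,0.27,0]
  twist:
    - [0,0,0]
    - [0,0,0]
    - [0,0,0]
    - [0,0,0]
    - [0,0,0]
    - [0,0,0]
    - [0,0,0]
  gripper: [0.5,0.5,0.5,0.5,0.5,0.5,0.5]

```text
time: 25.05
tool_pos: [0.5875, 0.0095, 0.3817]
ee_rot: [-3.136, -0.001, 1.571]
wrist_force: [0.6, -0.7, -0.4]
width: 0.0706
finger_force: 0.0
```

Emit:
play_rows:
  translation:
    - [-0.98,0.27,0]
    - [-0.98,0.27,0]
    - [-0.98,0.27,0]
    - [-0.98,0.27,0]
    - [-0.98,0.27,0]
    - [-0.98,0.27,0]
    - [0,0,0]
    - [0,0,0]
  twist:
    - [0,0,0]
    - [0,0,0]
    - [0,0,0]
    - [0,0,0]
    - [0,0,0]
    - [0,0,0]
    - [0,0,0]
    - [0,0,0]
  gripper: [0.5,0.5,0.5,0.5,0.5,0.5,0.5,0.5]

```text
time: 25.85
tool_pos: [0.6523, -0.225, 0.3813]
ee_rot: [-3.136, -0.003, 1.569]
wrist_force: [0.0, 0.2, -0.1]
width: 0.0705
finger_force: 0.0
```

```bash
python3 jars.py wrist top; python3 -c "
from h import *
save('wrist','w7.png')"
```

```text
25.85 [ 0.6523 -0.225   0.3813] [-3.136e+00 -3.000e-03  1.569e+00]
top 323 px [214. 257.] xy [0.4334 0.212 ] res [-0.5  0.5 -0.5  0.5]
top 355 px [183. 224.] xy [0.5133 0.2924] res [-0.3  0.3 -0.7  0.8]
top 3141 px [588. 215.] xy [ 0.5499 -0.7377] res [ 36.8 -34.9   7.9  -7.8]
```

View pics/w7.png

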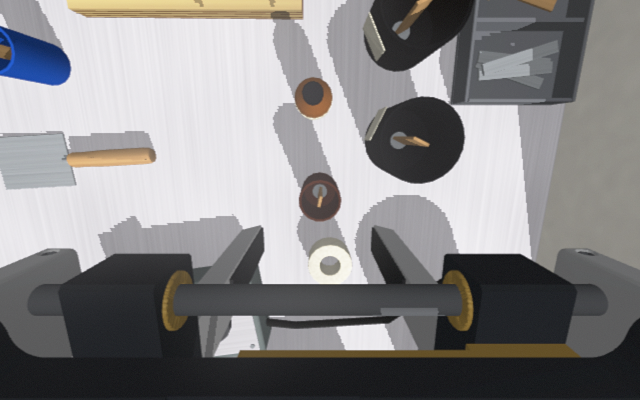

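Jar C is at (320,197), below and between the fingers. The label roll at (330,260) and the tumbler at (415,140) are clear of them, so I descend.

Emit:
play_rows:
  translation:
    - [0,0.02,0.9]
    - [0,0,0.9]
    - [0,0,0.9]
    - [0,0,0.8]
    - [0,0,0.4]
    - [0,0,0.22]
    - [0,0,0]
    - [0,0,0]
  twist:
    - [0,0,0]
    - [0,0,0]
    - [0,0,0]
    - [0,0,0]
    - [0,0,0]
    - [0,0,0]
    - [0,0,0]
    - [0,0,0]
  gripper: [0.5,0.5,0.5,0.5,0.5,0.5,0.5,0.5]

```text
time: 26.8
tool_pos: [0.6538, -0.224, 0.2228]
ee_rot: [3.138, 0.001, 1.571]
wrist_force: [0.7, -0.1, 1.0]
width: 0.0708
finger_force: 0.0
```

```bash
python3 off.py
```

```text
[ 0.6538 -0.224   0.2228] 0.07079505169072982
row 225.0 cols [np.int64(276), np.int64(357)]
jar y - tool y (mm): 1.5
```

Emit:
play_rows:
  translation:
    - [0,0,0.14]
    - [0,0,0]
    - [0,0,0]
  twist:
    - [0,0,0]
    - [0,0,0]
    - [0,0,0]
  gripper: [0.5,0.5,0.5]

```text
time: 27.15
tool_pos: [0.6532, -0.2242, 0.2153]
ee_rot: [3.141, -0.0, 1.571]
wrist_force: [-0.1, -0.6, 0.7]
width: 0.0702
finger_force: 0.0
```

```bash
python3 off.py
```

```text
[ 0.6532 -0.2242  0.2153] 0.07021745179264313
row 230.0 cols [np.int64(278), np.int64(360)]
jar y - tool y (mm): -0.6
```

Emit:
play_rows:
  translation:
    - [0,0,0]
    - [0,0,0]
    - [0,0,0]
    - [0,0,0]
    - [0,0,0]
    - [0,0,0]
  twist:
    - [0,0,0]
    - [0,0,0]
    - [0,0,0]
    - [0,0,0]
    - [0,0,0]
    - [0,0,0]
  gripper: [-0.2,-0.2,-0.2,-0.2,-0.2,-0.2]

```text
time: 27.8
tool_pos: [0.6532, -0.2241, 0.2151]
ee_rot: [3.141, -0.0, 1.571]
wrist_force: [0.1, -0.7, 0.7]
width: 0.0455
finger_force: 30.0
```

Emit:
play_rows:
  translation:
    - [0,0,-0.5]
    - [0,0,-0.5]
    - [0,0,-1]
    - [0,0,-1]
    - [0,0,-0.3]
    - [0,0,0]
  twist:
    - [0,0,0]
    - [0,0,0]
    - [0,0,0]
    - [0,0,0]
    - [0,0,0]
    - [0,0,0]
  gripper: [-0.2,-0.2,-0.2,-0.2,-0.2,-0.2]

```text
time: 28.4
tool_pos: [0.6534, -0.2242, 0.3498]
ee_rot: [3.137, 0.002, 1.571]
wrist_force: [0.8, 0.0, -1.6]
width: 0.0455
finger_force: 30.0
```

```bash
python3 off.py
```

```text
[ 0.6534 -0.2242  0.3498] 0.04552704802488861
row 230.0 cols [np.int64(276), np.int64(359)]
jar y - tool y (mm): 0.6
```

Emit:
play_rows:
  translation:
    - [0.98,-0.14,0]
    - [0.98,-0.14,0]
    - [0.98,-0.14,0]
    - [0.98,-0.14,0]
    - [0.98,-0.14,0]
    - [0.98,-0.14,0]
  twist:
    - [0,0,0]
    - [0,0,0]
    - [0,0,0]
    - [0,0,0]
    - [0,0,0]
    - [0,0,0]
  gripper: [-0.2,-0.2,-0.2,-0.2,-0.2,-0.2]

```text
time: 29.05
tool_pos: [0.6186, 0.0126, 0.3426]
ee_rot: [-3.135, -0.001, 1.571]
wrist_force: [-0.1, 0.4, -0.8]
width: 0.0453
finger_force: 30.0
```

Emit:
play_rows:
  translation:
    - [0.98,-0.14,0]
    - [0.98,-0.14,0]
    - [0.98,-0.14,0]
    - [0.98,-0.14,0]
    - [0.98,-0.14,0]
    - [0,0,0]
    - [0,0,0]
  twist:
    - [0,0,0]
    - [0,0,0]
    - [0,0,0]
    - [0,0,0]
    - [0,0,0]
    - [0,0,0]
    - [0,0,0]
  gripper: [-0.2,-0.2,-0.2,-0.2,-0.2,-0.2,-0.2]

```text
time: 29.75
tool_pos: [0.5909, 0.2079, 0.3434]
ee_rot: [-3.136, 0.002, 1.573]
wrist_force: [0.4, -0.0, -1.4]
width: 0.0455
finger_force: 30.0
```

Emit:
play_rows:
  translation:
    - [0,0,1]
    - [0,0,1]
    - [0,0,0]
    - [0,0,0]
    - [0,0,0]
  twist:
    - [0,0,0]
    - [0,0,0]
    - [0,0,0]
    - [0,0,0]
    - [0,0,0]
  gripper: [-0.2,-0.2,-0.2,-0.2,-0.2]

```text
time: 30.25
tool_pos: [0.5925, 0.2065, 0.2693]
ee_rot: [3.138, -0.001, 1.57]
wrist_force: [-0.4, -0.1, -0.3]
width: 0.0453
finger_force: 30.0
```

Run:
```python
from h import *
o=robot.get_obs();print(o['tool_pos'],o['ee_rot'],o['width'])
import nests; nests.nests()
save('wrist','w8.png')
```

```text
[0.59249917 0.20649644 0.26932897] [ 3.13808565e+00 -8.29703591e-04  1.56966121e+00] 0.04531470475360443
out 1793 [0.5841 0.109 ] [0.0345 0.0957] 89.7 x 0.5362 0.6318 y 0.0915 0.1264
out 1013 [0.4135 0.1063] [0.0415 0.0233] 89.7 x 0.4018 0.4252 y 0.0855 0.127
out 52760 [0.513  0.2473] [0.1648 0.2451] 89.7 x 0.3903 0.6358 y 0.1653 0.3303
hole 5707 [0.5931 0.2867] [0.0542 0.0539] 89.9 x 0.5662 0.6201 y 0.2596 0.3138
hole 14697 [0.4743 0.2918] [0.0634 0.1345] 89.6 x 0.4069 0.5416 y 0.2597 0.3234
```

View pics/w8.png

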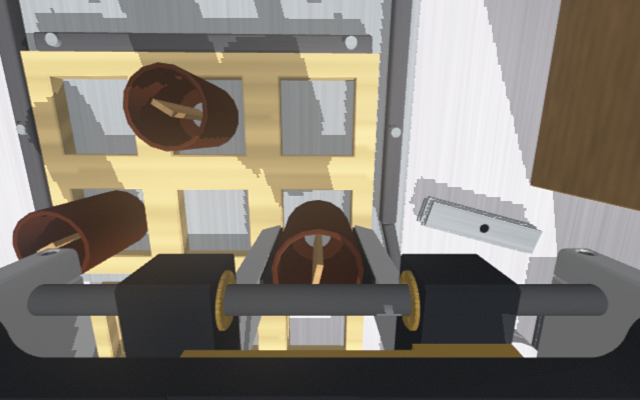

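Jars A (base in the near-left nest, about (115,215)) and B (far-middle nest, about (205,115)) stand upright. Jar C is centred over the near-right nest at (318,210), so I lower it.

Emit:
play_rows:
  translation:
    - [0.01,0.01,0]
    - [0,0,0.2]
    - [0,0,0.2]
    - [0,0,0.2]
    - [0,0,0.15]
    - [0,0,0]
    - [0,0,0]
  twist:
    - [0,0,0]
    - [0,0,0]
    - [0,0,0]
    - [0,0,0]
    - [0,0,0]
    - [0,0,0]
    - [0,0,0]
  gripper: [-0.2,-0.2,-0.2,-0.2,-0.2,-0.2,-0.2]

```text
time: 31.05
tool_pos: [0.5917, 0.2075, 0.2373]
ee_rot: [-3.141, 0.0, 1.571]
wrist_force: [-3.2, -0.7, 3.3]
width: 0.0453
finger_force: 30.0
```

Emit:
play_rows:
  translation:
    - [0,0,0]
    - [0,0,0]
    - [0,0,0]
    - [0,0,-0.5]
    - [0,0,-1]
    - [0,0,-1]
    - [0,0,-1]
    - [0,0,0]
  twist:
    - [0,0,0]
    - [0,0,0]
    - [0,0,0]
    - [0,0,0]
    - [0,0,0]
    - [0,0,0]
    - [0,0,0]
    - [0,0,0]
  gripper: [0.3,0.3,0.3,0.3,0.3,0.3,0.3,0.3]

```text
time: 31.85
tool_pos: [0.5928, 0.2077, 0.3854]
ee_rot: [3.127, -0.004, 1.571]
wrist_force: [-0.3, -0.1, 0.3]
width: 0.0612
finger_force: 0.0
```

Emit:
play_rows:
  translation:
    - [-0.96,-0.16,0]
    - [-0.96,-0.16,0]
    - [-0.96,-0.16,0]
    - [-0.96,-0.16,0]
    - [-0.96,-0.16,0]
    - [-0.96,-0.16,0]
  twist:
    - [0,0,0]
    - [0,0,0]
    - [0,0,0]
    - [0,0,0]
    - [0,0,0]
    - [0,0,0]
  gripper: [0.3,0.3,0.3,0.3,0.3,0.3]

```text
time: 32.45
tool_pos: [0.5531, -0.0243, 0.3759]
ee_rot: [-3.141, -0.0, 1.571]
wrist_force: [1.0, -0.8, -0.0]
width: 0.0609
finger_force: 0.0
```

Emit:
play_rows:
  translation:
    - [-0.96,-0.16,0]
    - [-0.96,-0.16,0]
    - [-0.96,-0.16,0]
    - [-0.96,-0.16,0]
    - [-0.96,-0.16,0]
    - [-0.96,-0.16,0]
  twist:
    - [0,0,0]
    - [0,0,0]
    - [0,0,0]
    - [0,0,0]
    - [0,0,0]
    - [0,0,0]
  gripper: [0.3,0.3,0.3,0.3,0.3,0.3]

```text
time: 33.05
tool_pos: [0.5146, -0.2549, 0.3759]
ee_rot: [-3.141, -0.001, 1.571]
wrist_force: [0.2, -0.2, 0.4]
width: 0.0609
finger_force: 0.0
```

Emit:
play_rows:
  translation:
    - [-0.96,-0.16,0]
    - [-0.96,-0.16,0]
    - [-0.96,-0.16,0]
    - [-0.96,-0.16,0]
    - [-0.96,-0.16,0]
    - [0,0,0]
    - [0,0,0]
  twist:
    - [0,0,0]
    - [0,0,0]
    - [0,0,0]
    - [0,0,0]
    - [0,0,0]
    - [0,0,0]
    - [0,0,0]
  gripper: [-0.2,-0.2,-0.2,-0.2,-0.2,-0.2,-0.2]

```text
time: 33.75
tool_pos: [0.4829, -0.4461, 0.3753]
ee_rot: [-3.14, -0.002, 1.569]
wrist_force: [-0.1, 0.4, -0.3]
width: 0.0376
finger_force: 0.0
```

Run:
```python
from h import *
o=robot.get_obs();print(o['tool_pos'],o['ee_rot'],o['width'],o['joint_positions'])
save('wrist','w9.png')
spots('wrist',['shot_dial_grip','start_top'],snap=False)
import jars; jars.Z0=.0225; jars.jars('top')
```

```text
[ 0.48285215 -0.44605433  0.37528728] [-3.14029095e+00 -2.32598560e-03  1.56919481e+00] 0.037578330220518444 [-8.32155150e-01  3.35646917e-01  1.13420873e+00  6.11017848e-04
  1.67433223e+00 -8.30492790e-01]
shot_dial_grip 0.69 [ 0.4457 -0.3925  0.0871] [277. 152.]
start_top 0.96 [ 0.5227 -0.3802  0.0753] [359. 139.]
top 325 px [214. 257.] xy [0.4323 0.2075] res [-0.8  0.8 -0.7  0.7]
top 355 px [183. 224.] xy [0.5106 0.2862] res [-0.6  0.6 -0.9  1. ]
top 323 px [217. 193.] xy [0.5911 0.2072] res [-0.4  0.4 -0.6  0.6]
```

View pics/w9.png

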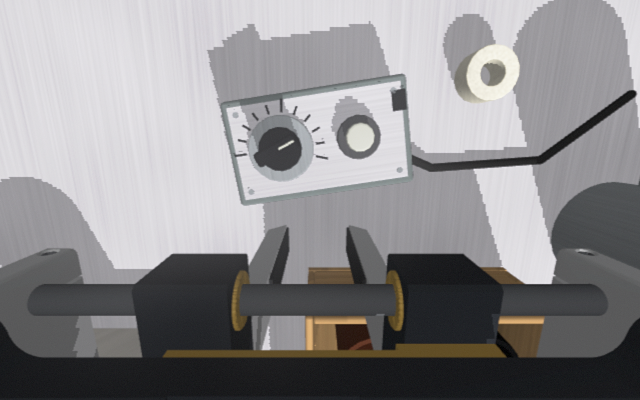

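All three jars fit their nests at bed height: (.432,.2075), (.511,.286) and (.591,.207). On the dial, centred at (279,150), the pointer line ends at (295,141). The 0 tick is at (240,155), so this reads about 158°, or click 8. To reach click 3 I turn 100° anticlockwise.

Emit:
play_rows:
  translation:
    - [0.68,-0.47,0]
    - [0.68,-0.47,0]
    - [0,0,0]
    - [0,0,0]
    - [0,0,0]
    - [0,0,0]
    - [0,0,0]
  twist:
    - [0,0,0]
    - [0,0,0]
    - [0,0,1]
    - [0,0,1]
    - [0,0,1]
    - [0,0,1]
    - [0,0,1]
  gripper: [-0.2,-0.2,-0.2,-0.2,-0.2,-0.2,-0.2]

```text
time: 34.65
tool_pos: [0.446, -0.3895, 0.3776]
ee_rot: [3.141, 0.0, 1.069]
wrist_force: [-0.9, 0.2, 0.2]
width: 0.0376
finger_force: 0.0
```

Emit:
play_rows:
  translation:
    - [0,0,0]
    - [0,0,0]
    - [0,0,0]
    - [0,0,0]
    - [0,0,0]
    - [0,0,0.8]
    - [0,0,0.8]
    - [0,0,0]
  twist:
    - [0,0,1]
    - [0,0,1]
    - [0,0,1]
    - [0,0,1]
    - [0,0,1]
    - [0,0,0.63]
    - [0,0,0]
    - [0,0,0]
  gripper: [-0.2,-0.2,-0.2,-0.2,-0.2,-0.2,-0.2,-0.2]

```text
time: 35.45
tool_pos: [0.445, -0.3887, 0.308]
ee_rot: [-3.132, 0.002, 0.509]
wrist_force: [-1.2, 0.7, -1.0]
width: 0.0375
finger_force: 0.0
```

Run:
```python
from h import *
print(unproj('wrist',[(1,1)],0)[0][:0])
o=robot.get_obs();print(o['tool_pos'],o['ee_rot'],o['width'])
save('wrist','w10.png')
spots('wrist',['shot_dial_grip'],snap=False)
```

```text
[]
[ 0.44497557 -0.38873833  0.30796315] [-3.13175288e+00  2.34105382e-03  5.09497041e-01] 0.03754894808688524
shot_dial_grip 0.83 [ 0.447  -0.3903  0.0854] [320. 224.]
```

View pics/w10.png

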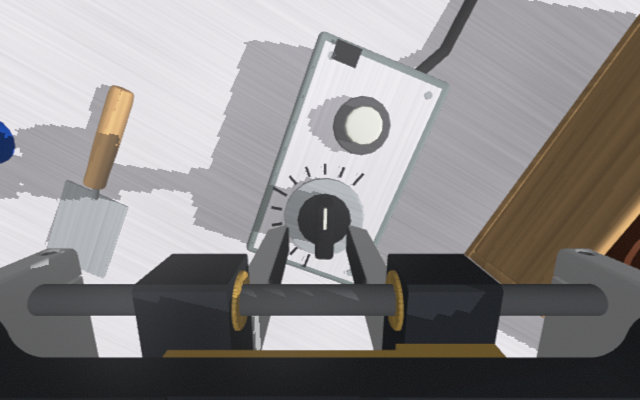

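The bar stands vertical in the picture, centred near (324,227). Its pointer aligns with the third tick from the clockwise end: 10 at (359,178), 9 at (342,170), 8 at (325,168). So the dial starts at 8.

Run:
```python
from h import *
o=robot.get_obs();t=o['tool_pos'];print(t,o['ee_rot'])
c=unproj('wrist',[(324.5,226)],.094)[0]; print(c)
c2=unproj('wrist',[(323,211)],.064)[0]; print('disc',c2)
yw=o['ee_rot'][2]; X=np.array([np.cos(yw),np.sin(yw)]);Y=np.array([np.sin(yw),-np.cos(yw)])
print('tool dx,dy mm',(c[:2]-t[:2])@X*1e3,(c[:2]-t[:2])@Y*1e3, proj('wrist',[(t[0],t[1],.094)]))
```

```text
[ 0.4458691  -0.390044    0.31322604] [-3.14072061e+00  5.47695800e-05  5.09161995e-01]
[ 0.44993948 -0.39261845  0.094     ]
disc [ 0.45261275 -0.39054654  0.064     ]
tool dx,dy mm 2.2991609616654953 4.231979598892808 [[318.65265842 229.02588931]]
```

Emit:
play_rows:
  translation:
    - [0.01,0.05,0.4]
    - [0,0,0.4]
    - [0,0,0.3]
    - [0,0,0]
    - [0,0,0]
  twist:
    - [0,0,0]
    - [0,0,0]
    - [0,0,0]
    - [0,0,0]
    - [0,0,0]
  gripper: [-0.2,-0.2,-0.2,-0.2,-0.2]

```text
time: 36.05
tool_pos: [0.4471, -0.3926, 0.2694]
ee_rot: [3.141, -0.0, 0.508]
wrist_force: [-0.1, 0.2, 0.2]
width: 0.0377
finger_force: 0.0
```

Emit:
play_rows:
  translation:
    - [0,0,0]
    - [0,0,0]
    - [0,0,0]
    - [0,0,0]
    - [0,0,0]
  twist:
    - [0,0,0]
    - [0,0,0]
    - [0,0,0]
    - [0,0,0]
    - [0,0,0]
  gripper: [-0.9,-0.9,-0.9,-0.9,-0.9]

```text
time: 36.55
tool_pos: [0.4466, -0.3918, 0.2697]
ee_rot: [-3.139, -0.0, 0.508]
wrist_force: [-3.2, 4.4, 6.1]
width: 0.0138
finger_force: 30.0
```

Emit:
play_rows:
  translation:
    - [0,-0.03,0]
    - [0,0,0]
    - [0,0,0]
    - [0,0,0]
    - [0,0,0]
    - [0,0,0]
  twist:
    - [0,0,0]
    - [0,0,-1]
    - [0,0,-1]
    - [0,0,-1]
    - [0,0,-1]
    - [0,0,0]
  gripper: [-0.9,-0.9,-0.9,-0.9,-0.9,-0.9]

```text
time: 37.15
tool_pos: [0.4461, -0.3911, 0.2697]
ee_rot: [-3.14, -0.0, 0.909]
wrist_force: [-3.6, 3.1, 4.7]
width: 0.0137
finger_force: 30.0
```

Emit:
play_rows:
  translation:
    - [0,-0.02,0]
    - [0,0,0]
    - [0,0,0]
    - [0,0,0]
    - [0,0,0]
    - [0,0,0]
    - [0,0,0]
    - [0,0,0]
  twist:
    - [0,0,-1]
    - [0,0,-1]
    - [0,0,-1]
    - [0,0,-1]
    - [0,0,-1]
    - [0,0,-1]
    - [0,0,-1]
    - [0,0,0]
  gripper: [-0.9,-0.9,-0.9,-0.9,-0.9,-0.9,-0.9,-0.9]

```text
time: 37.95
tool_pos: [0.4451, -0.3906, 0.2697]
ee_rot: [-3.14, -0.001, 1.609]
wrist_force: [-4.2, 4.9, 5.7]
width: 0.0133
finger_force: 30.0
```

Emit:
play_rows:
  translation:
    - [0,0,0]
    - [0,0,0]
    - [0,0,0]
    - [0,0,0]
    - [0,0,0]
    - [0,0,0]
    - [0,0,0]
    - [0,0,0]
  twist:
    - [0,0,-1]
    - [0,0,-1]
    - [0,0,-1]
    - [0,0,-1]
    - [0,0,-1]
    - [0,0,-1]
    - [0,0,-0.45]
    - [0,0,0]
  gripper: [-0.9,-0.9,-0.9,-0.9,-0.9,-0.9,-0.9,-0.9]

```text
time: 38.75
tool_pos: [0.4445, -0.3909, 0.2697]
ee_rot: [-3.139, -0.003, 2.253]
wrist_force: [-7.2, 3.1, 6.6]
width: 0.0136
finger_force: 30.0
```

Emit:
play_rows:
  translation:
    - [0.04,-0.02,0]
    - [0,0,0]
    - [0,0,0]
    - [0,0,0]
    - [0,0,0]
  twist:
    - [0,0,0]
    - [0,0,0]
    - [0,0,0]
    - [0,0,0]
    - [0,0,0]
  gripper: [-0.9,-0.9,-0.2,-0.2,-0.2]

```text
time: 39.25
tool_pos: [0.4443, -0.3901, 0.2684]
ee_rot: [3.141, -0.0, 2.253]
wrist_force: [-0.0, 0.3, -0.7]
width: 0.0346
finger_force: 0.0
```

Emit:
play_rows:
  translation:
    - [0,0,-0.5]
    - [0,0,-1]
    - [0,0,-1]
    - [0,0,0]
    - [0,0,0]
  twist:
    - [0,0,0]
    - [0,0,0]
    - [0,0,0]
    - [0,0,0]
    - [0,0,0]
  gripper: [-0.2,-0.2,-0.2,-0.2,-0.2]

```text
time: 39.75
tool_pos: [0.4444, -0.3903, 0.3701]
ee_rot: [3.141, 0.003, 2.253]
wrist_force: [-0.4, -0.7, 0.0]
width: 0.0375
finger_force: 0.0
```

Run:
```python
from h import *
o=robot.get_obs();print(o['tool_pos'],o['ee_rot'],o['width'])
m=robot.camera_model('wrist'); im=robot.snapshot('wrist')
r=robot.spot_point('shot_dial_grip','wrist'); r2=robot.spot_point('start_top','wrist')
for q in r[:2]+r2[:2]: print(q['score'],np.round(q['centre'],4))
c=proj('wrist',[(.446,-.391,.094)])[0]; print(c)
# white line inside the black bar: rectify the knob-top plane, +-26 mm, world axes, 1 px = 1 mm, y up
g=np.mgrid[26:-27:-2,-26:27:2].astype(float); P=np.stack([.446+g[1]/1e3,-.391+g[0]/1e3,np.full_like(g[0],.094)],-1).reshape(-1,1,3)
uv=cv2.projectPoints(P,np.array(m['rvec']),np.array(m['tvec']),np.array(m['camera_matrix']),None)[0].reshape(27,27,2).astype(np.float32)
w=cv2.remap(im.max(2),uv[...,0],uv[...,1],cv2.INTER_LINEAR)
for row in w//26: print(''.join('%x'%v for v in row))
```

```text
[ 0.44435447 -0.39028619  0.37011143] [3.14111434e+00 2.94299717e-03 2.25299246e+00] 0.037544231597966084
0.71 [ 0.4447 -0.391   0.0868]
0.56 [ 0.5239 -0.3769  0.0717]
[318.00791757 214.70503251]
544444444444444566665788874
644444322222334456666687335
544442222222222345666675578
444322222222222235666667888
444222222222222223666667777
442222222222222222466666777
432222352222222222266666777
422222375222222222246666633
422222248322222222236666778
322222224722222222226666788
422222222672222222226666788
522222222266222222226666788
522222222225222222226666667
622222222222222222236666743
642222222222222222256666777
662222222222222222266667888
664222222222222222246667777
666422222222222222225677778
666652222222222222223788888
666665422222222222223888788
666666665445552222236888888
766666666666664222478888887
876666666666666434888888888
888776666666667788888888888
888887777777788888888888777
888888888888888887777888888
888888888888778888888888777
```

Emit:
play_rows:
  translation:
    - [-0.52,0.86,0]
    - [-0.52,0.86,0]
    - [0,0,0]
    - [0,0,0.8]
    - [0,0,0.8]
    - [0,0,0.6]
    - [0,0,0]
    - [0,0,0]
  twist:
    - [0,0,0]
    - [0,0,0]
    - [0,0,0]
    - [0,0,0]
    - [0,0,0]
    - [0,0,0]
    - [0,0,0]
    - [0,0,0]
  gripper: [-1,-1,-1,-1,-1,-1,-1,-1]

```text
time: 40.7
tool_pos: [0.5232, -0.3791, 0.28]
ee_rot: [-3.141, -0.003, 2.252]
wrist_force: [0.8, -0.0, 1.5]
width: 0.0003
finger_force: 0.0
```

Run:
```python
from h import *
o=robot.get_obs();print(o['tool_pos'],o['width'])
import jars; jars.Z0=.0225; jars.jars('top'); spots('top',['start_top','pallet_top_c'],snap=False); spots('scene',['start_top','gate','pallet_top_c'])
```

```text
[ 0.52315615 -0.37911533  0.27997269] 0.00027655859806075076
top 330 px [214. 257.] xy [0.4335 0.2075] res [-0.7  0.8 -0.2  0.2]
top 355 px [183. 224.] xy [0.5106 0.2862] res [-0.6  0.6 -0.9  1. ]
top 2152 px [604. 216.] xy [ 0.5456 -0.7517] res [ 24.3 -23.    7.2  -7.1]
top 334 px [217. 190.] xy [0.5962 0.2074] res [-0.4  0.4 -0.6  0.7]
start_top 0.38 [ 0.5232 -0.386   0.0697] [458. 222.]
pallet_top_c 0.61 [0.5192 0.2479 0.0282] [202. 223.]
start_top 0.52 [ 0.5254 -0.3798  0.0722] [230. 310.]
gate 0.55 [0.5172 0.329  0.0334] [355. 122.]
gate 0.19 [0.5118 0.2457 0.0229] [342. 141.]
pallet_top_c 0.75 [0.5141 0.2446 0.0292] [343. 140.]
```

Jar C reads about 5 mm shifted in x since the last check, which looks like the announced knock. Before pressing start, I go back and measure the pallet and jars from above.

Emit:
play_rows:
  translation:
    - [0,0,-0.9]
    - [0,0,-0.9]
    - [0,0,-0.9]
    - [0,0,0]
    - [0,0,0]
    - [0,0,0]
    - [0,0,0]
  twist:
    - [0,0,0]
    - [0,0,0.8]
    - [0,0,1]
    - [0,0,1]
    - [0,0,1]
    - [0,0,1]
    - [0,0,1]
  gripper: [-1,-1,-1,-1,-1,-1,-1]

```text
time: 41.75
tool_pos: [0.5236, -0.3791, 0.3898]
ee_rot: [3.141, 0.001, 1.669]
wrist_force: [-0.7, -1.2, -0.2]
width: 0.0004
finger_force: 0.0
```

Emit:
play_rows:
  translation:
    - [0,0,0]
    - [0.96,0,0]
    - [0.96,0,0]
    - [0.96,0,0]
    - [0.96,0,0]
    - [0.96,0,0]
    - [0.96,0,0]
    - [0.96,0,0]
  twist:
    - [0,0,1]
    - [0,0,0]
    - [0,0,0]
    - [0,0,0]
    - [0,0,0]
    - [0,0,0]
    - [0,0,0]
    - [0,0,0]
  gripper: [-1,-1,-1,-1,-1,-1,-1,-1]

```text
time: 42.55
tool_pos: [0.5228, -0.1087, 0.3898]
ee_rot: [3.14, 0.0, 1.573]
wrist_force: [1.1, -0.3, -0.7]
width: 0.0003
finger_force: 0.0
```

Emit:
play_rows:
  translation:
    - [0.96,0,0]
    - [0.96,0,0]
    - [0.96,0,0]
    - [0.96,0,0]
    - [0.96,0,0]
    - [0.96,0,0]
    - [0.96,0,0]
    - [0,0,0]
  twist:
    - [0,0,0]
    - [0,0,0]
    - [0,0,0]
    - [0,0,0]
    - [0,0,0]
    - [0,0,0]
    - [0,0,0]
    - [0,0,0]
  gripper: [-1,-1,-1,-1,-1,-1,-1,-1]

```text
time: 43.35
tool_pos: [0.522, 0.1622, 0.3896]
ee_rot: [3.141, -0.002, 1.579]
wrist_force: [0.1, -0.9, -0.7]
width: 0.0002
finger_force: 0.0
```

Run:
```python
from h import *
o=robot.get_obs();print(o['time'],o['tool_pos'],o['ee_rot'])
import nests,jars; nests.nests(); jars.Z0=.0225; jars.jars('wrist'); jars.jars('top')
spots('wrist',['pallet_top_c','jar1_c'],snap=False)
m=robot.camera_model('wrist'); im=robot.snapshot('wrist')
# profile along y through wood strips between nests (x=.473,.553): brightness from pallet to gate
for x in (.473,.553,.63,.395):
    P=[(x,y,.0345) for y in np.arange(.318,.349,.001)]; uv=proj('wrist',P).round().astype(int)
    print(x,[int(im[v,u].max()) if 0<=v<400 and 0<=u<640 else -1 for u,v in uv])
```

```text
43.35 [0.52200817 0.16221705 0.38959197] [ 3.14079811e+00 -2.06308347e-03  1.57875717e+00]
out 4450 [0.5114 0.1017] [0.2405 0.0966] 3.2 x 0.3938 0.6304 y 0.0468 0.1457
out 598 [0.8682 0.2658] [0.0199 0.077 ] 14.8 x 0.8669 0.8877 y 0.2309 0.3056
out 27870 [0.5134 0.247 ] [0.1647 0.2454] 89.8 x 0.3908 0.6363 y 0.1642 0.3294
hole 2245 [0.5136 0.2074] [0.0553 0.0546] 0.5 x 0.486 0.5414 y 0.1799 0.2349
hole 2568 [0.593  0.2851] [0.0558 0.0542] 0.3 x 0.565 0.621 y 0.2581 0.3123
hole 2588 [0.4343 0.2853] [0.054  0.0558] 89.2 x 0.4062 0.4622 y 0.2586 0.3126
hole 3140 [0.5118 0.2927] [0.0595 0.0685] 0.5 x 0.482 0.5416 y 0.2584 0.3269
wrist 1608 px [394. 154.] xy [0.6015 0.2097] res [-6.3  5.2 -0.9  1.2]
wrist 1752 px [230. 154.] xy [0.4333 0.2087] res [-2.3  2.8 -1.   1.2]
wrist 2134 px [307.  70.] xy [0.5118 0.2878] res [-0.9  0.9 -0.4  0.6]
top 251 px [213. 257.] xy [0.4298 0.2108] res [-2.3  2.4 -1.7  1.7]
top 344 px [183. 225.] xy [0.5106 0.2862] res [-0.6  0.6 -0.9  1. ]
top 3119 px [588. 215.] xy [ 0.5464 -0.7231] res [ 36.4 -34.5   7.7  -7.6]
pallet_top_c 0.7 [0.5149 0.2454 0.0305] [310. 116.]
0.473 [204, 198, 200, 194, 165, 160, 164, 168, 166, 168, 170, 168, 72, 73, 78, 79, 79, 77, 76, 78, 77, 75, 76, 75, 98, 125, 126, 126, 128, 129, 126]
0.553 [220, 219, 219, 218, 218, 220, 222, 227, 230, 230, 231, 225, 132, 103, 103, 104, 103, 101, 98, 101, 99, 98, 91, 112, 127, 130, 130, 129, 128, 129, 127]
0.63 [222, 222, 221, 220, 219, 223, 225, 227, 228, 229, 228, 194, 149, 146, 123, 121, 126, 127, 117, 114, 115, 116, 156, 176, 177, 177, 177, 177, 177, 177, 178]
0.395 [221, 220, 220, 221, 221, 222, 224, 227, 230, 233, 234, 192, 135, 127, 128, 127, 129, 129, 129, 130, 126, 128, 131, 170, 179, 179, 180, 180, 179, 181, 179]
```

```bash
cat > tilt.py <<'E'
from h import *
from scipy.optimize import minimize
def sil(m,p,shape):
    t=np.linspace(0,2*np.pi,40); pts=np.vstack([np.c_[.023*np.cos(t),.023*np.sin(t),0*t+z] for z in (0,.065)])
    R=cv2.Rodrigues(np.array([p[2],p[3],0.]))[0]; P=pts@R.T+[p[0],p[1],p[4] if len(p)>4 else .0225]
    uv=cv2.projectPoints(P.reshape(-1,1,3),m[0],m[1],m[2],None)[0]
    o=np.zeros(shape,np.uint8); cv2.fillConvexPoly(o,cv2.convexHull((uv*16).round().astype(np.int32)),1,shift=4); return o
def fit(cam,x,y):
    M=robot.camera_model(cam); m=(np.array(M['rvec']),np.array(M['tvec']),np.array(M['camera_matrix'])); im=robot.snapshot(cam)
    hsv=cv2.cvtColor(im,cv2.COLOR_RGB2HSV); g=(((hsv[...,0]<12)|(hsv[...,0]>165))&(hsv[...,1]>60)&(hsv[...,2]<150)).astype(np.uint8)
    near=cv2.dilate(sil(m,[x,y,0,0],g.shape),np.ones((25,25))); g=cv2.morphologyEx(g&near,cv2.MORPH_CLOSE,np.ones((9,9)))
    n,l,s,_=cv2.connectedComponentsWithStats(g); g=(l==1+np.argmax(s[1:,4])).astype(np.uint8)
    f=lambda q:-(lambda o:(o&g).sum()/max(1,(o|g).sum()))(sil(m,[q[0]/1e3+x,q[1]/1e3+y,q[2]/30,q[3]/30],g.shape))
    r0=minimize(lambda q:f([q[0],q[1],0,0]),[0,0],method='Nelder-Mead',options=dict(initial_simplex=[[0,0],[5,0],[0,5]]))
    b=min((minimize(f,[*r0.x,a,c],method='Nelder-Mead',options=dict(initial_simplex=[[*r0.x,a,c]]+[[r0.x[0]+4*(i==0),r0.x[1]+4*(i==1),a+4*(i==2),c+4*(i==3)] for i in range(4)],maxiter=400)) for a in(-4,0,4) for c in(-4,0,4)),key=lambda r:r.fun)
    print(cam,'upright',(np.array([x,y])+r0.x/1e3).round(4),'iou',round(-r0.fun,3),'| tilt',(np.array([x,y])+b.x[:2]/1e3).round(4),np.degrees(b.x[2:]/30).round(1),'iou',round(-b.fun,3)); return g
if __name__=='__main__':
    for x,y in ((.433,.2075),(.512,.2865),(.592,.207)): g=fit('wrist',x,y); fit('scene',x,y); fit('top',x,y)
    g=g[::3,::2]; r,c=np.where(g); print('\n'.join(''.join('.#'[v] for v in q) for q in g[r.min():r.max()+1,c.min():c.max()+1]))
E
python3 tilt.py
```

```text
wrist upright [0.4339 0.2089] iou 0.727 | tilt [0.4238 0.2038] [-4.9 10.5] iou 0.814
scene upright [0.4357 0.2037] iou 0.825 | tilt [0.4304 0.2166] [14.2  8.6] iou 0.898
top upright [0.433  0.2085] iou 0.721 | tilt [0.4342 0.2162] [ 9.9 -2. ] iou 0.847
wrist upright [0.5118 0.2874] iou 0.734 | tilt [0.5111 0.2901] [3.1 0.3] iou 0.769
scene upright [0.5154 0.2859] iou 0.822 | tilt [0.5134 0.2911] [10.   2.7] iou 0.869
top upright [0.5116 0.2861] iou 0.846 | tilt [0.5147 0.2912] [ 6.  -2.8] iou 0.927
wrist upright [0.5956 0.2102] iou 0.629 | tilt [0.6126 0.2011] [ -7.6 -15.1] iou 0.745
scene upright [0.5969 0.2094] iou 0.854 | tilt [0.5981 0.2132] [8.2 0.2] iou 0.892
top upright [0.592 0.207] iou 0.0 | tilt [0.592 0.207] [-7.6 -7.6] iou 0.0
.......#########.......
.....##############....
...#################...
..###################..
.#####################.
.#.........############
##............#########
##............#########
##............#########
#######......##########
######################.
#####################..
####################...
..#################....
.....###########.......
.........####..........
```

Emit:
play_rows:
  translation:
    - [-0.97,0,0]
    - [-0.97,0,0]
    - [-0.97,0,0]
    - [-0.97,0,0]
    - [-0.97,0,0]
    - [-0.97,0,0]
    - [-0.97,0,0]
  twist:
    - [0,0,0]
    - [0,0,0]
    - [0,0,0]
    - [0,0,0]
    - [0,0,0]
    - [0,0,0]
    - [0,0,0]
  gripper: [-1,-1,-1,-1,-1,-1,-1]

```text
time: 44.8
tool_pos: [0.5229, -0.1146, 0.3892]
ee_rot: [3.141, -0.0, 1.573]
wrist_force: [0.1, 1.0, 0.1]
width: -0.0001
finger_force: 0.0
```

Emit:
play_rows:
  translation:
    - [-0.97,0,0]
    - [-0.97,0,0]
    - [-0.97,0,0]
    - [-0.97,0,0]
    - [-0.97,0,0]
    - [-0.97,0,0]
    - [-0.97,0,0]
    - [0,0,0]
  twist:
    - [0,0,0]
    - [0,0,0]
    - [0,0,0]
    - [0,0,0]
    - [0,0,0]
    - [0,0,0]
    - [0,0,0]
    - [0,0,0]
  gripper: [-1,-1,-1,-1,-1,-1,-1,-1]

```text
time: 45.6
tool_pos: [0.5228, -0.3891, 0.3874]
ee_rot: [-3.14, 0.001, 1.568]
wrist_force: [0.6, 0.3, -0.6]
width: 0.0004
finger_force: 0.0
```

Run:
```python
from h import *
import jars
o=robot.get_obs();print(o['time'],o['tool_pos'],o['ee_rot'])
for z in (.0225,.0345,.0): jars.Z0=z; print(z); jars.jars('top')
spots('wrist',['start_top','shot_dial_grip'])
for n in ('jar1_c','jar2_c','jar3_c'): spots('top',[n])
```

```text
45.6 [ 0.5228316  -0.38909551  0.387449  ] [-3.13990868e+00  7.34595178e-04  1.56757016e+00]
0.0225
top 330 px [214. 257.] xy [0.4335 0.2075] res [-0.7  0.8 -0.2  0.2]
top 355 px [183. 224.] xy [0.5106 0.2862] res [-0.6  0.6 -0.9  1. ]
top 397 px [550. 221.] xy [ 0.5267 -0.6267] res [-0.6  0.6  0.2 -0.3]
top 837 px [625. 217.] xy [ 0.5465 -0.8044] res [ 2.2 -2.1  7.  -7.3]
top 334 px [217. 190.] xy [0.5962 0.2074] res [-0.4  0.4 -0.6  0.7]
0.0345
top 330 px [214. 257.] xy [0.4329 0.2051] res [-0.9  0.9 -0.3  0.3]
top 355 px [183. 224.] xy [0.5092 0.2829] res [-0.7  0.8 -1.1  1.1]
top 392 px [549. 221.] xy [ 0.5251 -0.6186] res [-1.3  1.2  0.1 -0.1]
top 887 px [624. 218.] xy [ 0.5446 -0.7932] res [ 3.  -2.9  6.9 -7.2]
top 334 px [217. 190.] xy [0.5938 0.205 ] res [-0.5  0.5 -0.8  0.8]
0.0
top 330 px [214. 257.] xy [0.4346 0.2121] res [-0.5  0.5 -0.   0. ]
top 355 px [183. 224.] xy [0.5133 0.2924] res [-0.3  0.3 -0.7  0.8]
top 387 px [548. 220.] xy [ 0.531  -0.6368] res [-1.3  1.2  0.9 -1. ]
top 917 px [623. 218.] xy [ 0.5499 -0.8169] res [ 4.1 -3.9  7.3 -7.5]
top 334 px [217. 190.] xy [0.6007 0.212 ] res [-0.1  0.1 -0.4  0.4]
start_top 0.75 [ 0.5198 -0.3796  0.0738] [313. 197.]
shot_dial_grip 0.67 [ 0.4459 -0.3912  0.0889] [240. 211.]
jar1_c 0.29 [0.512  0.2859 0.0562] [184. 225.]
jar3_c 0.73 [0.6008 0.2127 0.0531] [216. 190.]
```

Jar C still stands upright in its nest. It slid to the nest wall, its centre is about 53–55 mm up, and the pallet hasn't moved. Next is the start button.

Emit:
play_rows:
  translation:
    - [0.22,0,0.7]
    - [0,0,0.7]
    - [0,0,0.7]
    - [0,0,0.6]
    - [0,0,0.1]
    - [0,0,0]
  twist:
    - [0,0,0]
    - [0,0,0]
    - [0,0,0]
    - [0,0,0]
    - [0,0,0]
    - [0,0,0]
  gripper: [-1,-1,-1,-1,-1,-1]

```text
time: 46.8
tool_pos: [0.5236, -0.3757, 0.2764]
ee_rot: [-3.14, -0.001, 1.573]
wrist_force: [-0.7, 0.7, 0.8]
width: 0.0006
finger_force: 0.0
```

Emit:
play_rows:
  translation:
    - [0,0,0.07]
    - [0,0,0.07]
    - [0,0,0.07]
    - [0,0,0.07]
    - [0,0,0]
    - [0,0,0]
  twist:
    - [0,0,0]
    - [0,0,0]
    - [0,0,0]
    - [0,0,0]
    - [0,0,0]
    - [0,0,0]
  gripper: [-1,-1,-1,-1,-1,-1]

```text
time: 47.4
tool_pos: [0.524, -0.3762, 0.2672]
ee_rot: [3.139, 0.002, 1.573]
wrist_force: [0.7, -0.1, 4.3]
width: 0.0005
finger_force: 1.9
```

Emit:
play_rows:
  translation:
    - [0,0,0.07]
    - [0,0,0.07]
    - [0,0,0]
    - [0,0,0]
  twist:
    - [0,0,0]
    - [0,0,0]
    - [0,0,0]
    - [0,0,0]
  gripper: [-1,-1,-1,-1]

```text
time: 47.8
tool_pos: [0.5239, -0.376, 0.2652]
ee_rot: [3.138, 0.003, 1.573]
wrist_force: [-2.9, 2.9, 17.0]
width: 0.0003
finger_force: 8.5
```

Emit:
play_rows:
  translation:
    - [0,0,-0.2]
    - [0,0,-0.5]
    - [0,0,-0.9]
    - [0,0,-0.9]
    - [0,0,-0.9]
    - [0,0,0]
    - [0,0,0]
    - [0,0,0]
  twist:
    - [0,0,0]
    - [0,0,0]
    - [0,0,0]
    - [0,0,0]
    - [0,0,0]
    - [0,0,0]
    - [0,0,0]
    - [0,0,0]
  gripper: [-1,-1,-1,-1,-1,-1,-1,-1]

```text
time: 48.6
tool_pos: [0.5235, -0.3758, 0.3932]
ee_rot: [-3.138, -0.003, 1.573]
wrist_force: [1.1, -0.4, -0.3]
width: 0.0004
finger_force: 0.0
```

Run:
```python
from h import *
import jars
jars.Z0=.0225; jars.jars('top')
spots('wrist',['start_top','shot_dial_grip'])
m=robot.camera_model('wrist'); im=robot.snapshot('wrist'); print(robot.get_obs()['tool_pos'])
g=np.mgrid[26:-27:-2,-26:27:2].astype(float); P=np.stack([.446+g[1]/1e3,-.391+g[0]/1e3,np.full_like(g[0],.094)],-1).reshape(-1,1,3)
uv=cv2.projectPoints(P,np.array(m['rvec']),np.array(m['tvec']),np.array(m['camera_matrix']),None)[0].reshape(27,27,2).astype(np.float32)
w=cv2.remap(im.max(2),uv[...,0],uv[...,1],cv2.INTER_LINEAR)
for row in w//26: print(''.join('%x'%v for v in row))
```

```text
top 330 px [214. 257.] xy [0.4335 0.2075] res [-0.7  0.8 -0.2  0.2]
top 355 px [183. 224.] xy [0.5106 0.2862] res [-0.6  0.6 -0.9  1. ]
top 348 px [546. 219.] xy [ 0.5279 -0.6189] res [-3.6  3.4  0.7 -0.8]
top 1052 px [620. 218.] xy [ 0.5463 -0.7931] res [ 6.9 -6.6  7.1 -7.3]
top 334 px [217. 190.] xy [0.5962 0.2074] res [-0.4  0.4 -0.6  0.7]
start_top 0.85 [ 0.5255 -0.3777  0.075 ] [320. 203.]
shot_dial_grip 0.65 [ 0.4446 -0.3932  0.0883] [242. 220.]
[ 0.52366029 -0.37589698  0.39452285]
877655654444422222222344566
887556654442222222222223466
887556644422222222222222466
888666544222222222222222256
345566632222222222222222236
755666422222222222222222225
886663352222222222222222224
777652374222222222222222224
777662247422222222222222223
777665225732222222222222223
446666422562222222222222223
667666632365222222222222224
888666642235222222222222225
888766652222222222222222236
888766664222222222222222256
887876665222222222222212566
888876666522222222221224666
888887666663222222222236666
888888766666522222222256666
888888776666642222222466666
877777877666664222224666677
888888877776666322246666777
877777878887766633566677887
888887778888888777777777878
888888888888777778787777777
888877777777777777777777777
777677777777777777877777777
```

```bash
python3 -c "
from bench import robot
print(robot.close_job())"
```

```text
the job is handed in; nothing more can be done
None
```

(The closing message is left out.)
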